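Load the bobbin winder: reel over its drive lugs, then the collar

ROBOT

A 7-joint arm with a two-finger parallel gripper is mounted at the origin on a cart in front of the work surface, level with it; the furniture and walls round the work are solid. World frame = base frame: x ahead of the robot, y to its left, z up, the work surface at z = 0. Lengths are in mm, angles in rad, forces in N, time in s.
With the tool pointing down it reaches from about 400 to 875 mm from the base axis. Payload 4.4 kg.
Tool frame: the origin (TCP) lies midway between the tips of the shut fingers; the grasp point (between the pads) lies 19 mm behind it (ctrl.pinch_z is the distance from the TCP to the grasp point, in mm); z points along the fingers, y is the line along which they close (so a half turn about z gives the same grasp; the last joint's range is limited). The gripper opens to 85 mm and grips with 20 to 120 N. Pads are 22 mm wide; open, the fingers measure 114 mm over their backs; the gripper's body (76 mm by 85 mm) begins 54 mm behind the grasp point. The pads swing forward as they close: fully open they stand 13 mm farther back than shut.
Start: joints at [-1.372, 0.628, 0.038, 1.517, -0.027, 0.996, -0.02], TCP at [170.091, 627.365, 231.313] pointing down, gripper open.
Joint ranges: [-3.06, 3.06], [-0.37, 2.12], [-1.25, 1.32], [0.18, 2.47], [-1.1, 4.24], [0.23, 1.98], [-2.94, 2.94]. Speed limits (rad/s): [2.57, 2.57, 3.14, 3.14, 3.14, 3.14, 3.14].

INTERFACE

Orientations are given as [roll, pitch, yaw] about the fixed x, y, z axes, in that order (R = Rz(yaw) Ry(pitch) Rx(roll)).
In Python, from cell import read_state, cams, order, ctrl gives the robot as it stands.
- The arm moves only by the tool move_arm, never from a script. Its argument "targets" is text: rows parted by semicolons, each of 7 numbers parted by spaces: the gripper's target within -1 to 1 (fully open at 1, half-way at 0, shut at -1), then the shift along the tool's x, y, z in cm, then the turn, a rotation vector about the tool's x, y, z in degrees. A call has 1 to 5 rows; each row shifts and turns the commanded pose from where the row before left it, along the tool's axes as they then stand; what a row does not reach is not made up. A row lasts 1/12 s, in which the tool goes at most 41.7 mm and 7.16 degrees, less where a joint would pass 70% of its speed; a pose out of reach is approached as far as the arm can. A call with a gripper value outside its range is refused whole. The fingers move at their own pace and stop on an object; the grip force is fixed at half the most. Time passes only in rows, so rows that do not move let the fingers close. It gives the time, the measured TCP pose, the force, the opening and the grip force at its end, in the units of the state.
- read_state(): the state, without advancing time (a new reading comes with each control period).
- cams.get_image(name): name is "side" or "top" or "wrist"; returns a dict with "color" (384x512x3 uint8, red, green, blue), "fovy" (degrees; the focal length in pixels is half the picture's height over the tangent of half this angle, whatever the lens; pixels are square), "cx", "cy" (the principal point, pixels), "rvec" (rotation vector, rad) and "tvec" (3), from world to camera coordinates, as OpenCV has them. Camera axes: x right, y down, z forward; pixel columns grow to the right and rows downward; lengths in mm; the calibration is good to about 2 mm. A picture is of the moment at which its call begins. There is no depth.
- order.finish_job(): hands the job in; it is judged then, once.
The state is a dict: "clock": time; "qpos": joint angles; "qd": joint speeds; "tau": joint torques, N m; "eef_pos": TCP position; "tool_rot": TCP orientation; "force": force on the tool from outside, world axes, zero at the start; "torque": the same for the moment, N m; "width": finger opening in mm; "gripper_force": force on a finger pad.
Only numpy, scipy, OpenCV 4.12 (cv2) and the standard library are available. Lean on these libraries where they do the work, as an engineer would, in place of code of your own. Each camera call takes 0.05 s, during which the arm holds its last target. There are 200 camera calls.

TASK

Load the bobbin winder: thread the flanged reel, flange first, down the leaning spindle and turn it gently until its notches drop over the drive lugs and the flange is flush on the drive plate. Then thread the plain collar down the spindle until it rests flush on top of the reel, and let go. Do not ram the parts onto the winder, and leave the other things on the table where they are.

Things in the scene. Friction and masses are not known exactly. Their poses are not given: they have to be found in the camera images.
- winder: Fixed bobbin winder: grey foot 150 x 120 x 16 mm on the table, origin at the centre of its underside, x toward its back, z up. Its spindle starts 85 mm above the origin and leans 30 degrees from vertical toward the winder's front (-x, the robot's side).
- seat (a point): Point on the spindle axis at the face of the 80 mm drive plate. z axis: along the spindle, outward; y axis level. Spindle: 20 mm diameter from z = 0 to 44 mm, tapering to 14 mm at 52 mm, 14 mm up to 70 mm, then a cone to 4 mm at its tip, z = 82 mm. This frame does not turn with the spindle.
- lug_top (a point): Point on the axis level with the lug tops, 7 mm above the plate. Four round-topped radial lugs, 7 mm wide, stand in a cross at 17 to 36 mm radius. Spindle, plate and lugs are one, held by a stiff brake (1.5 N m) at an arbitrary angle that is NOT reported. A reel not lined up rests on the lugs, underside at seat z = 7 mm; lined up it drops to 0.
- reel: Loose empty aluminium reel, 55 mm high, 0.14 to 0.28 kg, standing on its flange. Origin at the centre of its underside, z up its axis. Flange 76 mm diameter, z 0 to 15 mm; smooth drum 46 mm diameter, z 15 to 55 mm, to grip. Bore 24 mm. Four notches 16 mm wide, 10 mm deep under the flange along its +-x and +-y: fits the lugs every quarter turn, about 8 degrees of play either way.
- collar: Loose plain aluminium collar, a tube 54 mm in diameter, 38 mm high, 0.14 to 0.28 kg, bore 17 mm (passes only the 14 mm upper spindle). Origin at the centre of its underside, z up its axis; either end may go down. On the home reel its lower end is at seat z = 55 mm. Reel and collar may have changed places.
- tape_roll: Bystander: loose roll of tape, 93 mm diameter, 48 mm high, origin at the centre of its underside.
- spool_a: Bystander: loose thread spool, 36 mm diameter, 44 mm high, origin at the centre of its underside.
- spool_b: Bystander: loose thread spool, 36 mm diameter, 44 mm high, origin at the centre of its underside.
There are look-alikes about, which are no part of the job. Leave any red look-alike of the reel alone. What is shaped like the collar but pink is not meant.

How it is judged (in metres and radians):
On the way:
1. the reel is home: down over the lugs, flush on the drive plate, before the collar goes on (z of reel in the frame of seat between -0.004 and 0.003 m and distance between reel and seat below 0.006 m and angle between the z axis of reel and the z axis of seat, either way round below 0.06 rad and distance between collar and seat above 0.08 m), for 0.2 s.
At the end, for the whole second after the job is handed in: The reel sits over the drive lugs, its underside within 3 mm of the drive plate, centred within 6 mm and square to the spindle within 0.06 rad; the collar is threaded on the spindle above it, within 3 mm of flush on the reel's top, square within 0.06 rad (either end down); both at rest and released (z of reel in the frame of seat between -0.004 and 0.003 m and distance between reel and seat below 0.006 m and angle between the z axis of reel and the z axis of seat, either way round below 0.06 rad and x of collar in the frame of reel between -0.007 and 0.007 m and y of collar in the frame of reel between -0.007 and 0.007 m and (z of collar in the frame of reel between 0.052 and 0.058 m or (z of collar in the frame of reel between 0.09 and 0.096 m and angle between collar's own z axis and vertical above 1.6 rad)) and angle between the z axis of collar and the z axis of reel, either way round below 0.06 rad and linear speed of each of reel, collar below 0.02 m/s); the robot touches nothing.
It fails at once if the reel is rammed onto the winder (over 60 N) (contact force between reel and winder above 60 N).
It fails at once if the collar is rammed onto the winder or the reel (over 60 N) (contact force between collar and winder above 60 N or contact force between collar and reel above 60 N).
It fails at once if a bystander is moved more than 30 mm (distance of any of tape_roll, spool_a, spool_b from where it was at the start of the episode above 0.03 m).
It also fails if it takes over 64 s, if anything falls off the work surface, if the arm or the gripper's body presses on something with over 40 N, if the wrist force passes 120 N, or if a joint passes its speed limit or range.

## Working session

There is one attempt and no reset: what is moved stays moved. The work goes in short steps, Python scripts to look and compute and a tool call to move; the robot and the scene stay as the last step left them, time stands still between calls to the robot, and variables do not carry over. Pictures are saved under pics/ and viewed, at most 10 in all, crops included, and the job is handed in when it is done.

Besides the shell and the picture viewer there is one more tool, called after "Request:" by a JSON object that holds its "fn" and its "kwargs". move_arm: Moves the arm, as the interface text tells. Its arguments: {"type":"object","properties":{"targets":{"type":"string"}},"required":["targets"]}

```bash
mkdir -p pics; ls; cat > h.py <<'E'
import numpy as np, cv2
from scipy.spatial.transform import Rotation as R
from cell import read_state, cams, order, ctrl
def cam(n):
    d=cams.get_image(n); f=192/np.tan(np.radians(d["fovy"])/2)
    d["K"]=np.array([[f,0,d["cx"]],[0,f,d["cy"]],[0,0,1.]]); d["Rm"]=cv2.Rodrigues(np.array(d["rvec"],float))[0]; d["t"]=np.array(d["tvec"],float).ravel()
    return d
def save(d,p,box=None,s=1):
    im=d["color"][:,:,::-1]
    if box: im=im[box[1]:box[3],box[0]:box[2]]
    cv2.imwrite(p,cv2.resize(im,None,fx=s,fy=s,interpolation=cv2.INTER_CUBIC))
def proj(d,P): 
    p=(d["K"]@(d["Rm"]@np.atleast_2d(P).T+d["t"][:,None])).T; return p[:,:2]/p[:,2:]
def ray(d,uv):
    c=-d["Rm"].T@d["t"]; v=d["Rm"].T@np.linalg.inv(d["K"])@np.array([uv[0],uv[1],1.]); return c,v/np.linalg.norm(v)
def onz(d,uv,z):
    c,v=ray(d,uv); return c+v*(z-c[2])/v[2]
E
python3 - <<'E'
from h import *
a=cam("top");b=cam("side");c=cam("wrist")
for n,d in zip("tsw",(a,b,c)):
    cv2.imwrite(f"pics/raw_{n}.png",d["color"][:,:,::-1]); print(n,d["fovy"],-d["Rm"].T@d["t"],d["Rm"][2],d["cx"],d["cy"])
im=np.hstack([a["color"],b["color"]])[:,:,::-1]
cv2.imwrite("pics/ts.png",np.vstack([cv2.resize(a["color"],None,fx=1.5,fy=1.5)])[:,:,::-1])
cv2.imwrite("pics/s.png",cv2.resize(b["color"],None,fx=1.5,fy=1.5)[:,:,::-1])
print(read_state(), ctrl.pinch_z)
E
```

```text
pics
t 51.34656733882191 [461.81044717 193.05844599 928.57002719] [ 0.11241904 -0.03090824 -0.99318006] 262.03171140463854 189.1133197770641
s 55.1941446508179 [534.75687799 857.8870969  598.29653213] [ 0.00272476 -0.80188707 -0.59746942] 246.72689940283274 190.32390314906655
w 64.74302718729022 [107.58992084 643.84910126 373.47475714] [ 0.24736462 -0.06872456 -0.96648212] 251.18269118565874 196.28332565558276
{'clock': 0.15, 'qpos': array([-1.37175952,  0.62915869,  0.03844346,  1.51811659, -0.02697952,
        0.99629536, -0.0200037 ]), 'qd': array([-0.00025319, -0.00455711,  0.00107302, -0.00428742,  0.00077844,
        0.00010469, -0.00086977]), 'tau': array([ 5.46640842e-05, -5.63789320e+01,  1.22779615e+00, -1.93651092e+01,
        1.12667368e-02,  7.43234443e-03,  2.84102572e-05]), 'eef_pos': array([169.9881411 , 626.89768021, 230.59097597]), 'tool_rot': array([-3.14013262e+00,  2.21023518e-05,  2.87676779e+00]), 'force': array([-0.36052863, -0.32020589,  0.07775809]), 'torque': array([-0.02705044, -0.00619431, -0.05337347]), 'gripper_force': 0.0, 'width': 85.22252008187598} 18.700000000000003
```

View pics/ts.png

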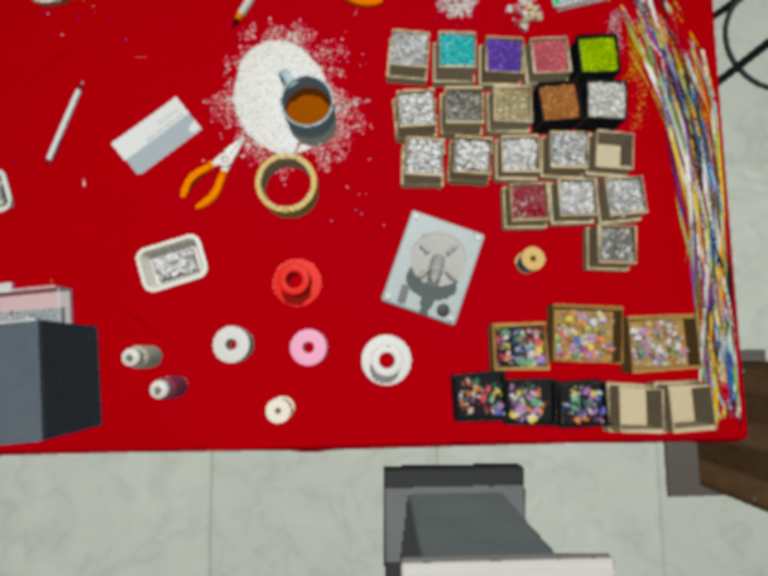

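View pics/s.png

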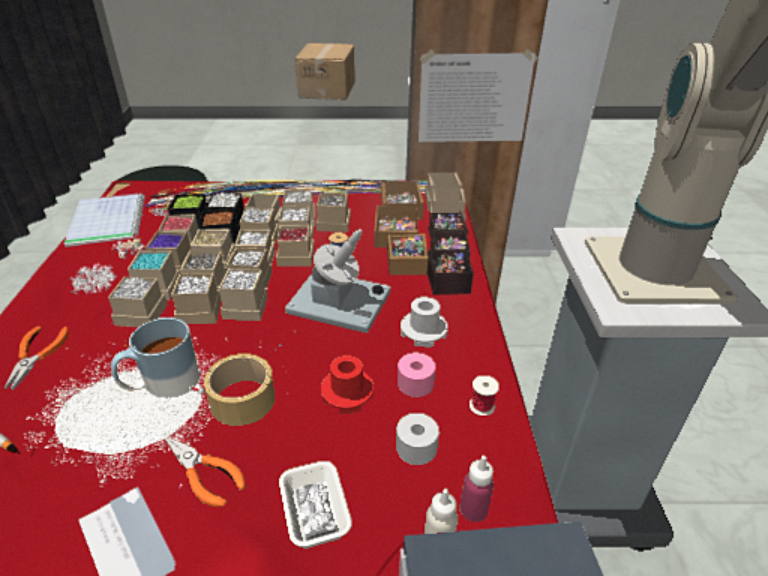

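Candidates (top view, px in the 1.5x picture): reel is the white flanged one (386,360), and its red look-alike is (297,281). The collar is the grey ring (232,344), and its pink look-alike is (308,347). Winder foot is about (433,267), spools are (280,410) and (530,260), and the tape is (286,185). I choose the white flanged reel and the grey ring, and check both in a close crop.

```bash
python3 - <<'E'
import cv2,numpy as np
a=cv2.imread("pics/raw_t.png");b=cv2.imread("pics/raw_s.png")
r=lambda im,x,y,w,h,s:cv2.resize(im[y:y+h,x:x+w],None,fx=s,fy=s,interpolation=cv2.INTER_CUBIC)
A=r(a,130,130,200,150,4)
cv2.imwrite("pics/c1.png",A)
B=r(b,180,145,160,120,5)
cv2.imwrite("pics/c2.png",B)
E
```

```text
(no output)
```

View pics/c1.png

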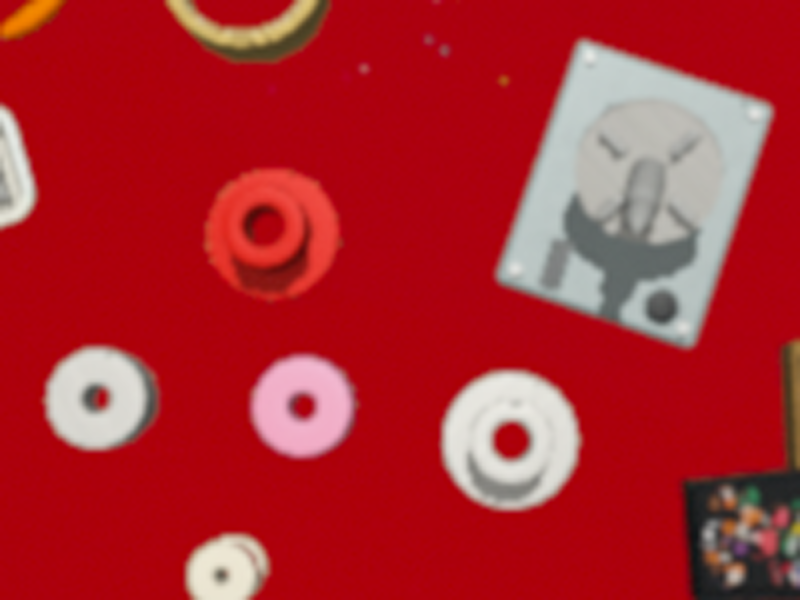

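View pics/c2.png

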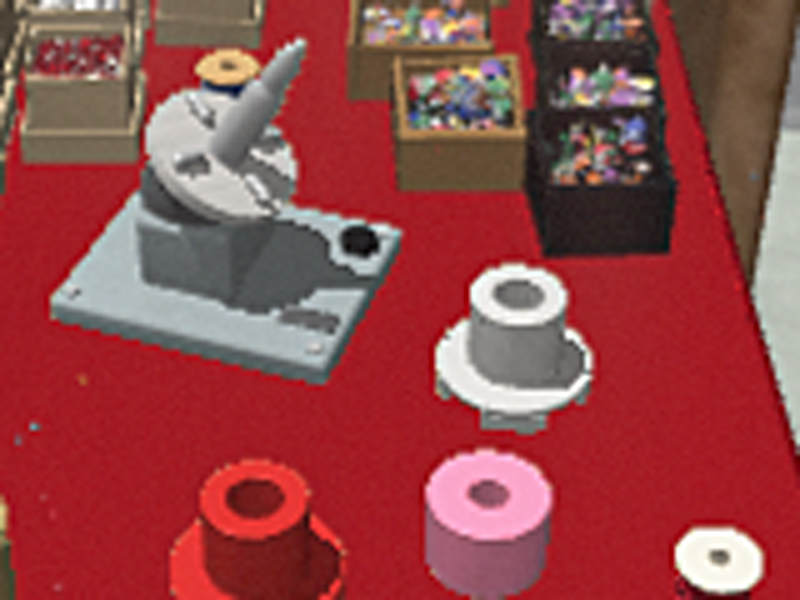

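Crop 1 (top) shows the white reel with its bore at (512,440), the grey collar with its bore at (96,398), and foot corners (583,40), (772,108), (692,346), (499,282). Crop 2 (side) shows the spindle tip at (300,42), foot corners (52,300), (325,368), (400,235), and the reel notches under the flange. Both choices fit the description, so I compute poses next.

```bash
cat >> h.py <<'E'
def Twinder(p):  # x,y,yaw
    T=np.eye(4);T[:3,:3]=R.from_euler('z',p[2]).as_matrix();T[:2,3]=p[:2];return T
def Tseat(p):
    # z axis leans 30deg to -x, y level; x = y cross z
    S=np.eye(4);S[:3,:3]=R.from_euler('y',-30,degrees=True).as_matrix();S[2,3]=85
    return Twinder(p)@S
def tf(T,P): return np.atleast_2d(P)@T[:3,:3].T+T[:3,3]
E
python3 - <<'E'
from h import *
from scipy.optimize import least_squares
a=cam("top");b=cam("side")
C1=lambda L:np.array(L,float)/4+130
C2=lambda L:np.array(L,float)/5+[180,145]
top=C1([(583,40),(772,108),(692,346),(499,282)])
sd=C2([(52,300),(325,368),(400,235)])
F=np.array([[75,60,16],[75,-60,16],[-75,-60,16],[-75,60,16]])
def res(p):
    P=tf(Twinder(p),F); tip=tf(Tseat(p),[[0,0,82]])
    return np.concatenate([(proj(a,P)-top).ravel(),(proj(b,P[[0,3,2]])-sd).ravel(),(proj(b,tip)-C2([(302,40)])).ravel()])
s=least_squares(res,[500,100,-.3]);p=s.x;print("winder",p,np.round(s.fun,2))
T=Tseat(p);print("seat",T.round(3))
for z in (0,7,82):print(z,proj(a,tf(T,[[0,0,z]]))*4-520,(proj(b,tf(T,[[0,0,z]]))-[180,145])*5)
# lug rectification: predict lug points at angles for both images
for th in range(0,90,15):
    P=tf(T,[[26*np.cos(np.radians(th+k)),26*np.sin(np.radians(th+k)),7] for k in (0,90,180,270)])
    print(th,(proj(a,P)*4-520).round(0).tolist(),((proj(b,P)-[180,145])*5).round(0).tolist())
for n,c1,c2,z in(("reel",(512,440),(519,293),55),("collar",(96,398),None,38),("reelfl",(511,440),(513,365),15)):
    print(n,onz(a,C1([c1])[0],z), None if c2 is None else onz(b,C2([c2])[0],z))
np.save("p.npy",p)
E
```

```text
winder [ 5.90247291e+02  1.03094894e+02 -3.52182686e-01] [-1.11 -0.48  0.17 -0.43 -0.38  0.81 -1.56 -0.64 -0.63 -1.23  0.3  -1.34
  1.11 -2.5   0.09 -0.28]
seat [[ 8.13000e-01  3.45000e-01 -4.69000e-01  5.90247e+02]
 [-2.99000e-01  9.39000e-01  1.72000e-01  1.03095e+02]
 [ 5.00000e-01  0.00000e+00  8.66000e-01  8.50000e+01]
 [ 0.00000e+00  0.00000e+00  0.00000e+00  1.00000e+00]]
0 [[646.23867109 173.99445546]] [[226.98603499 147.25827524]]
7 [[645.2858296 178.4036951]] [[233.07715192 138.48474724]]
82 [[634.09101559 230.20729362]] [[302.43595393  38.58165914]]
0 [[662.0, 135.0], [599.0, 162.0], [629.0, 221.0], [691.0, 195.0]] [[190.0, 108.0], [212.0, 167.0], [276.0, 169.0], [253.0, 111.0]]
15 [[649.0, 132.0], [597.0, 174.0], [642.0, 224.0], [694.0, 183.0]] [[186.0, 116.0], [224.0, 174.0], [279.0, 161.0], [242.0, 105.0]]
30 [[636.0, 132.0], [597.0, 186.0], [654.0, 223.0], [694.0, 171.0]] [[185.0, 126.0], [237.0, 178.0], [280.0, 151.0], [229.0, 100.0]]
45 [[624.0, 136.0], [602.0, 197.0], [666.0, 220.0], [690.0, 159.0]] [[188.0, 136.0], [249.0, 180.0], [277.0, 141.0], [217.0, 98.0]]
60 [[613.0, 143.0], [609.0, 207.0], [677.0, 214.0], [683.0, 149.0]] [[193.0, 147.0], [260.0, 179.0], [271.0, 130.0], [206.0, 98.0]]
75 [[605.0, 151.0], [618.0, 215.0], [686.0, 205.0], [673.0, 140.0]] [[202.0, 158.0], [269.0, 175.0], [263.0, 120.0], [197.0, 102.0]]
reel [449.66027964 176.20146787  55.        ] [449.56548583 181.01668925  55.        ]
collar [475.70062088 404.58731775  38.        ] None
reelfl [449.1122118  175.99696363  15.        ] [450.52385119 186.67408365  15.        ]
```

```bash
cat >> h.py <<'E'
def down(yaw): return R.from_euler('xyz',[180,0,yaw],degrees=True)
def now():
    s=read_state(); return s["eef_pos"],R.from_euler('xyz',s["tool_rot"]),s
def plan(pos,Rt,g,start=None,maxmm=40,maxdeg=7,n=None):
    p0,R0=start if start else now()[:2]
    d=np.array(pos)-p0; w=(R0.inv()*Rt).as_rotvec(degrees=True)
    n=n or int(max(1,np.ceil(np.linalg.norm(d)/maxmm),np.ceil(np.linalg.norm(w)/maxdeg)))
    for k in range(n):
        Rk=R0*R.from_rotvec(w*k/n,degrees=True)
        print(g,*np.round(Rk.inv().apply(d/n)/10,2),*np.round(w/n,1),end=";\n" if k%5==4 else "; ")
    print(); return np.array(pos),Rt
E
python3 - <<'E'
from h import *
plan([450,177,160],down(111.4),1)
E
```

```text
1 -2.77 -2.58 0.51 -0.0 0.0 3.8; 1 -2.94 -2.39 0.51 -0.0 0.0 3.8; 1 -3.09 -2.19 0.51 -0.0 0.0 3.8; 1 -3.23 -1.98 0.51 -0.0 0.0 3.8; 1 -3.35 -1.76 0.51 -0.0 0.0 3.8;
1 -3.46 -1.53 0.51 -0.0 0.0 3.8; 1 -3.56 -1.3 0.51 -0.0 0.0 3.8; 1 -3.64 -1.06 0.51 -0.0 0.0 3.8; 1 -3.7 -0.81 0.51 -0.0 0.0 3.8; 1 -3.74 -0.57 0.51 -0.0 0.0 3.8;
1 -3.77 -0.32 0.51 -0.0 0.0 3.8; 1 -3.79 -0.06 0.51 -0.0 0.0 3.8; 1 -3.78 0.19 0.51 -0.0 0.0 3.8; 1 -3.76 0.44 0.51 -0.0 0.0 3.8;
```

Request:
{"fn": "move_arm", "kwargs": {"targets": "1 -2.8 -2.6 0.5 0 0 3.8; 1 -2.9 -2.4 0.5 0 0 3.8; 1 -3.1 -2.2 0.5 0 0 3.8; 1 -3.2 -2.0 0.5 0 0 3.8; 1 -3.4 -1.8 0.5 0 0 3.8"}}

```text
clock: 0.67
eef_pos: [270.4, 464.1, 206.1]
tool_rot: [3.141, -0.0, 2.542]
force: [0.7, -0.5, 0.3]
width: 85.5
gripper_force: 0.0
```

Request:
{"fn": "move_arm", "kwargs": {"targets": "1 -3.5 -1.5 0.5 0 0 3.8; 1 -3.6 -1.3 0.5 0 0 3.8; 1 -3.6 -1.1 0.5 0 0 3.8; 1 -3.7 -0.8 0.5 0 0 3.8; 1 -3.7 -0.6 0.5 0 0 3.8"}}

```text
clock: 1.08
eef_pos: [370.8, 303.4, 181.3]
tool_rot: [3.141, -0.0, 2.211]
force: [1.4, 0.2, -0.4]
width: 85.2
gripper_force: 0.0
```

Request:
{"fn": "move_arm", "kwargs": {"targets": "1 -3.8 -0.3 0.5 0 0 3.8; 1 -3.8 -0.1 0.5 0 0 3.8; 1 -3.8 0.2 0.5 0 0 3.8; 1 -3.8 0.4 0.5 0 0 3.8; 1 0 0 0 0 0 0"}}

```text
clock: 1.5
eef_pos: [454.7, 167.4, 161.1]
tool_rot: [3.14, 0.005, 1.934]
force: [1.4, -0.2, 0.3]
width: 85.4
gripper_force: 0.0
```

```bash
python3 - <<'E'
from h import *
s=read_state();print(s["clock"],s["eef_pos"],np.degrees(s["tool_rot"]),s["qpos"].round(2),s["force"].round(1))
d=cam("wrist");save(d,"pics/w1.png",None,1.5)
p=np.load("p.npy")
print("reel top ctr",proj(d,[450,177,55])*1.5,"base",proj(d,[450,177,0])*1.5)
E
```

```text
1.5 [454.67283389 167.35411069 161.13890397] [179.91452838   0.30329204 110.81345344] [-0.6   0.51  0.26  2.05 -0.22  0.6   0.18] [ 1.4 -0.2  0.3]
reel top ctr [[374.69561886 272.35071921]] base [[374.99563332 254.85861629]]
```

View pics/w1.png

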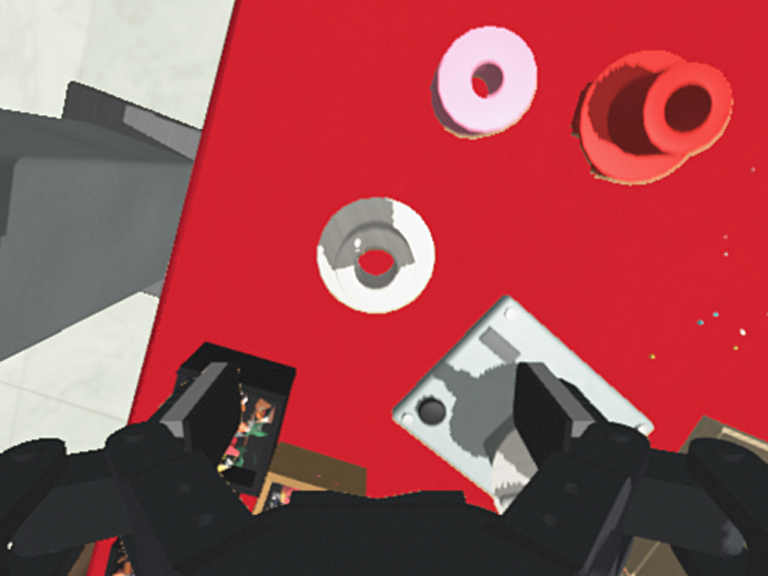

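The wrist view shows the reel flange circle at about (376,255) and its bore at (376,262). The prediction for z=0–15 is (375,255–259), so the estimate holds to about 2 mm. I refine it with a silhouette fit.

```bash
cat >> h.py <<'E'
def nonred(d):
    h=cv2.cvtColor(d["color"],cv2.COLOR_RGB2HSV); m=~((h[...,1]>190)&((h[...,0]<8)|(h[...,0]>172)))
    return m.astype(np.uint8)
def blob(d,uv):
    n,l=cv2.connectedComponents(nonred(d),connectivity=4); k=l[int(uv[1]),int(uv[0])]; return (l==k).astype(np.uint8)
def hullmask(d,P): 
    m=np.zeros((384,512),np.uint8); h=cv2.convexHull(np.round(proj(d,P)*256).astype(np.int32).reshape(-1,1,2)); cv2.fillConvexPoly(m,h,1,cv2.LINE_8,8); return m
def cyl(r,z0,z1):
    t=np.linspace(0,2*np.pi,60); c=np.c_[r*np.cos(t),r*np.sin(t)]; return np.vstack([np.c_[c,np.full(60,z)] for z in (z0,z1)])
E
cat > fit.py <<'E'
from h import *
from scipy.optimize import minimize
def fit(ds,uvs,r,z0,z1,x0):
    ms=[cv2.morphologyEx(cv2.morphologyEx(blob(d,uv),cv2.MORPH_CLOSE,np.ones((9,9))),cv2.MORPH_OPEN,np.ones((3,3))) for d,uv in zip(ds,uvs)]
    out=[]
    for d,m in zip(ds,ms):
        M=cv2.moments(m,True);c=np.array([M["m10"],M["m01"]])/M["m00"]
        def f(x):
            q=hullmask(d,cyl(r,z0,z1)+[x[0],x[1],0]);M=cv2.moments(q,True);return np.array([M["m10"],M["m01"]])/M["m00"]-c
        from scipy.optimize import least_squares
        s=least_squares(f,x0,diff_step=.01);q=hullmask(d,cyl(r,z0,z1)+[*s.x,0])
        out.append(s.x.round(1).tolist()+[int(m.sum()),int(q.sum())])
    return out
E
python3 - <<'E'
from fit import *
w=cam("wrist");a=cam("top")
print("reel w",fit([w],[(215,165)],38,0,15,[450,177]))
print("collar,pink t",fit([a],[(147,230)],27,0,38,[475,404]))
print("pink w",fit([w],[(345,55)],27,0,38,[460,300]))
E
```

```text
reel w [[449.8, 178.5, 4685, 4894]]
collar,pink t [[476.7, 406.5, 629, 595]]
pink w [[470.4, 293.4, 4177, 4226]]
```

```bash
python3 - <<'E'
from h import *
s=plan([449.8,178,60],down(111.4),1)
plan([449.8,178,18],down(111.4),1,start=s,maxmm=21)
E
```

```text
1 0.08 0.01 3.37 -0.0 -0.0 0.1; 1 0.09 0.01 3.37 -0.0 -0.0 0.1; 1 0.09 0.01 3.37 -0.0 -0.0 0.1; 
1 0.0 -0.0 2.1 0.0 0.0 0.0; 1 0.0 -0.0 2.1 0.0 0.0 0.0;
```

Request:
{"fn": "move_arm", "kwargs": {"targets": "1 0.1 0 3.4 0 0 0; 1 0.1 0 3.4 0 0 0; 1 0.1 0 3.3 0 0 0.3; 1 0 0 0 0 0 0; 1 0 0 0 0 0 0"}}

```text
clock: 2.07
eef_pos: [447.6, 179.3, 59.5]
tool_rot: [-3.138, -0.001, 1.946]
force: [0.3, 0.6, 0.4]
width: 85.2
gripper_force: 0.0
```

Request:
{"fn": "move_arm", "kwargs": {"targets": "1 0 0 2.1 0 0 0; 1 0 0 2.1 0 0 0; 1 0 0 0 0 0 0; 1 0 0 0 0 0 0"}}

```text
clock: 2.4
eef_pos: [449.8, 179.1, 19.7]
tool_rot: [3.14, -0.0, 1.944]
force: [0.2, 0.0, -0.6]
width: 85.0
gripper_force: 0.0
```

```bash
python3 - <<'E'
from h import *
s=read_state();print(s["clock"],s["eef_pos"],np.degrees(s["tool_rot"]),s["force"].round(1))
E
```

```text
2.4 [449.81658128 179.09615375  19.74016147] [ 1.79936658e+02 -2.42321331e-02  1.11383861e+02] [ 0.2  0.  -0.6]
```

Request:
{"fn": "move_arm", "kwargs": {"targets": "-1 -0.1 0 0.2 0 0 0; -1 0 0 0 0 0 0; -1 0 0 0 0 0 0; -1 0 0 0 0 0 0; -1 0 0 0 0 0 0"}}

```text
clock: 2.82
eef_pos: [450.4, 177.7, 17.8]
tool_rot: [3.14, -0.0, 1.943]
force: [-1.6, -0.3, 11.1]
width: 45.5
gripper_force: 59.8
```

Request:
{"fn": "move_arm", "kwargs": {"targets": "-1 0 0 0 0 0 0; -1 0 0 0 0 0 0; -1 0 0 0 0 0 0; -1 0 0 0 0 0 0"}}

```text
clock: 3.15
eef_pos: [450.3, 177.7, 17.8]
tool_rot: [3.14, -0.0, 1.943]
force: [-0.9, -0.3, 10.5]
width: 45.2
gripper_force: 59.8
```

Request:
{"fn": "move_arm", "kwargs": {"targets": "-1 0 0 -1 0 0 0; -1 0 0 -4 0 0 0; -1 0 0 -4 0 0 0; -1 0 0 -4 0 0 0; -1 0 0 0 0 0 0"}}

```text
clock: 3.57
eef_pos: [453.7, 178.5, 153.1]
tool_rot: [3.13, -0.001, 1.942]
force: [1.2, 0.3, -1.8]
width: 45.4
gripper_force: 62.8
```

```bash
python3 - <<'E'
from h import *
p,Rn,s=now();print(p,s["width"],s["gripper_force"],s["force"])
T=Tseat(np.load("p.npy"));ax=T[:3,2]
# target: tilt about winder y (world) by -30deg
tilt=R.from_matrix(T[:3,:3])*R.from_euler('z',np.degrees(np.load("p.npy")[2]),degrees=True).inv()
Rt=tilt*down(111.4); print(Rt.as_matrix()[:,2],-ax)
tcp=T[:3,3]+ax*(18+110)   # reel underside at seat z=110
print("target",tcp,np.degrees(Rt.as_euler('xyz')))
plan([480,165,230],down(111.4),-1)
print();plan(tcp+[-20,0,20],Rt,-1,start=(np.array([480,165,230.]),down(111.4)))
E
```

```text
[453.66177352 178.54218145 153.11104943] 45.39814897400237 62.78475060593337 [ 1.20013165  0.29016854 -1.8024176 ]
[ 0.46931102 -0.17247367 -0.8660254 ] [ 0.46931102 -0.17247367 -0.8660254 ]
target [530.17548102 125.17152422 195.85125168] [156.64122339  19.37948048 107.357017  ]
-1 -0.74 0.68 -2.56 0.2 -0.0 -0.0; -1 -0.74 0.67 -2.56 0.2 -0.0 -0.0; -1 -0.74 0.66 -2.56 0.2 -0.0 -0.0; 

-1 -0.96 0.27 0.28 -4.5 -4.0 -0.0; -1 -0.94 0.25 0.37 -4.5 -4.0 -0.0; -1 -0.91 0.21 0.45 -4.5 -4.0 -0.0; -1 -0.88 0.18 0.53 -4.5 -4.0 -0.0; -1 -0.84 0.13 0.6 -4.5 -4.0 -0.0;
```

Request:
{"fn": "move_arm", "kwargs": {"targets": "-1 -0.7 0.7 -2.6 0 0 0; -1 -0.7 0.7 -2.6 0 0 0; -1 -0.7 0.7 -2.6 0 0 0"}}

```text
clock: 3.82
eef_pos: [476.2, 165.1, 225.8]
tool_rot: [-3.14, -0.0, 1.943]
force: [0.7, 1.2, -2.6]
width: 45.4
gripper_force: 62.6
```

Request:
{"fn": "move_arm", "kwargs": {"targets": "-1 -1 0.3 0.3 -4.5 -4 0; -1 -0.9 0.2 0.4 -4.5 -4 0; -1 -0.9 0.2 0.4 -4.5 -4 0; -1 -0.9 0.2 0.5 -4.5 -4 0; -1 -0.8 0.1 0.6 -4.5 -4 0"}}

```text
clock: 4.23
eef_pos: [495.6, 127.9, 211.0]
tool_rot: [2.816, 0.302, 1.894]
force: [-1.0, 0.0, -3.3]
width: 45.3
gripper_force: 62.8
```

Request:
{"fn": "move_arm", "kwargs": {"targets": "-1 0 0 0 0 0 0; -1 0 0 0 0 0 0; -1 0 0 0 0 0 0"}}

```text
clock: 4.48
eef_pos: [500.3, 126.7, 212.2]
tool_rot: [2.814, 0.296, 1.888]
force: [0.4, -0.3, -2.3]
width: 45.0
gripper_force: 62.8
```

```bash
cat >> h.py <<'E'
def stat():
    p,Rn,s=now();T=Tseat(np.load("p.npy"));Rs=R.from_matrix(T[:3,:3])
    q=Rs.inv().apply(p-T[:3,3]);M=(Rs.inv()*Rn).as_matrix()
    print("t %.2f tcp_seat %s toolz_seat %s yaw %.1f F_seat %s w %.1f q %s"%(s["clock"],q.round(1),M[:,2].round(3),np.degrees(np.arctan2(M[1,0],M[0,0])),Rs.inv().apply(s["force"]).round(1),s["width"],s["qpos"].round(2)))
E
python3 - <<'E'
from h import *
stat()
b=cam("side");w=cam("wrist");a=cam("top")
A=cv2.resize(b["color"][110:230,170:330],None,fx=5,fy=5,interpolation=cv2.INTER_CUBIC)
cv2.imwrite("pics/s2.png",A[:,:,::-1])
cv2.imwrite("pics/raw_s2.png",b["color"][:,:,::-1])
p,Rn,_=now();o=p+Rn.apply([0,0,17.8]);zax=-Rn.apply([0,0,1])
for z in (0,15,55):print(z,(proj(b,o+zax*z)-[170,110])*5)
T=Tseat(np.load("p.npy"))
for z in (0,82):print("sp",z,(proj(b,tf(T,[[0,0,z]]))-[170,110])*5)
E
```

```text
t 4.48 tcp_seat [-16.6  -8.9 156.5] toolz_seat [-0.086 -0.017 -0.996] yaw 131.3 F_seat [-0.7 -0.1 -2.2] w 45.0 q [-0.98  0.44  0.62  2.23  0.28  0.26 -0.35]
0 [[449.17406619 143.61051654]]
15 [[463.11118811 119.32433751]]
55 [[502.01296819  51.53590882]]
sp 0 [[276.98603499 322.25827524]]
sp 82 [[352.43595393 213.58165914]]
```

View pics/s2.png

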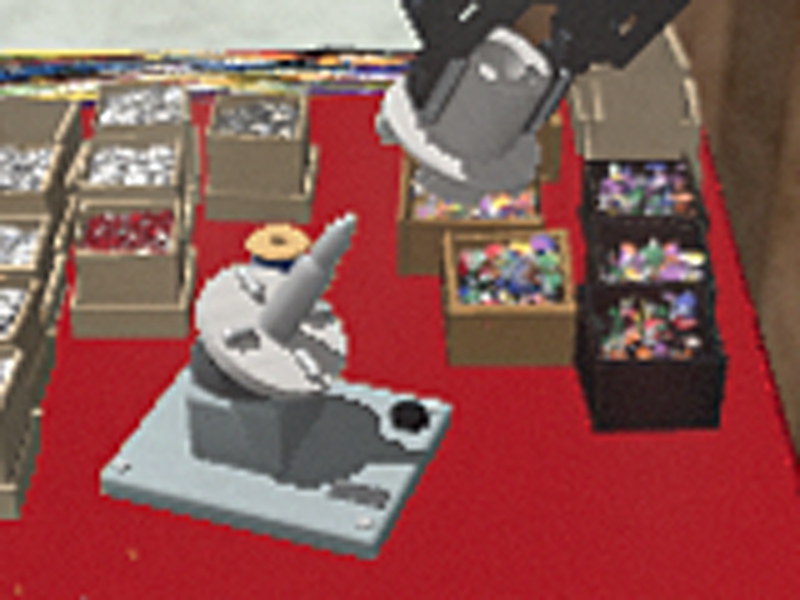

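The side picture shows the reel held about 130 px up-right of the spindle tip (355,215), tilted slightly less than the spindle. q6 is 0.26, close to its 0.23 limit, so I check the kinematics of the tilted poses before going on.

```bash
cat > kin.py <<'E'
from h import *
from scipy.optimize import least_squares
rz=lambda a:R.from_euler('z',a); ry=lambda a:R.from_euler('y',a)
def fk(q,L):
    h,L1,L2,L3=L[:4]; s=-1
    A=rz(s*q[0])*ry(q[1]); p=np.array([0,0,h])+A.apply([0,0,L1]); A=A*rz(s*q[2])*ry(q[3]); p=p+A.apply([0,0,L2])
    A=A*rz(s*q[4])*ry(q[5])*rz(s*q[6]); return p+A.apply([0,0,L3]),A
E
python3 - <<'E'
from kin import *
q3=read_state()["qpos"];p3,R3,_=now()
D=[(np.array([-1.37175952,.62915869,.03844346,1.51811659,-.02697952,.99629536,-.0200037]),np.array([169.988,626.898,230.591]),R.from_euler('xyz',[-3.14013,0,2.87677])),
(np.array([-.6,.51,.26,2.05,-.22,.6,.18]),np.array([454.7,167.4,161.1]),R.from_euler('xyz',[3.14,.005,1.934])),(q3,p3,R3)]
f=lambda L:np.concatenate([fk(q,L)[0]-p for q,p,_ in D])
s=least_squares(f,[300,400,400,250]);print(s.x,s.fun.round(1))
for q,p,Rm in D: print((fk(q,s.x)[1].inv()*Rm).as_rotvec(degrees=True).round(1))
E
```

```text
[435.01790794 503.13958014 423.45913216 369.19134755] [-25.5   7.4  11.4 -11.7  16.9  -3.8   1.4  -1.6  -7.6]
[-0.  0. 90.]
[ 0.4  0.1 90.4]
[ 0. -0. 90.]
```

```bash
cat >> kin.py <<'E'
def fk(q,L):
    h,L1,L2,L3,a,b,c=L; s=-1
    A=rz(s*q[0])*ry(q[1])*rz(s*q[2]); p=np.array([0,0,h])+A.apply([a,0,L1]); A=A*ry(q[3])*rz(s*q[4]); p=p+A.apply([c,0,L2])
    A=A*ry(q[5]); p=p+A.apply([b,0,L3]); return p,A*rz(s*q[6])*rz(np.pi/2)
def ik(pos,Rt,L,q0,w=.02):
    lo=np.array([-3.06,-.37,-1.25,.18,-1.1,.23,-2.94]);hi=np.array([3.06,2.12,1.32,2.47,4.24,1.98,2.94])
    def f(q):
        p,A=fk(q,L);return np.r_[(p-pos)/10,(A.inv()*Rt).as_rotvec()*20,w*(q-q0)]
    s=least_squares(f,np.clip(q0,lo+.02,hi-.02),bounds=(lo+.01,hi-.01));p,A=fk(s.x,L)
    return s.x,np.linalg.norm(p-pos),np.degrees((A.inv()*Rt).magnitude())
E
python3 - <<'E'
from kin import *
q3=read_state()["qpos"];p3,R3,_=now()
D=[(np.array([-1.37175952,.62915869,.03844346,1.51811659,-.02697952,.99629536,-.0200037]),np.array([169.988,626.898,230.591]),R.from_euler('xyz',[-3.14013,0,2.87677])),
(np.array([-.6,.51,.26,2.05,-.22,.6,.18]),np.array([454.7,167.4,161.1]),R.from_euler('xyz',[3.14,.005,1.934])),(q3,p3,R3)]
f=lambda L:np.r_[np.concatenate([fk(q,L)[0]-p for q,p,_ in D]),L[4:]*.01]
s=least_squares(f,[300,400,400,250,0,0,0]);L=s.x;print(L.round(1),s.fun.round(1));np.save("L.npy",L)
T=Tseat(np.load("p.npy"));Rs=R.from_matrix(T[:3,:3])
rng=np.random.default_rng(0)
lo=np.array([-3.06,-.37,-1.25,.18,-1.1,.23,-2.94]);hi=np.array([3.06,2.12,1.32,2.47,4.24,1.98,2.94])
for yaw in (131,):
  for z in (128,100,60,18):
    Rt=Rs*R.from_euler('xyz',[180,0,yaw],degrees=True);pos=tf(T,[[0,0,z]])[0]
    q,e,a=ik(pos,Rt,L,q3);print("near",z,q.round(2),round(e,1),round(a,1))
    S=set()
    for i in range(25):
        q,e,a=ik(pos,Rt,L,rng.uniform(lo,hi),0)
        if e<1 and a<.5:S.add(tuple(q.round(1)))
    for q in list(S)[:7]:print("   ",*q)
E
```

```text
[491.8 374.2 411.4 279.5  54.9 -55.5  31.7] [-22.8   3.5   1.3   4.    0.1  -3.5  -1.4  -1.8   2.2   0.5  -0.6   0.3]
near 128 [-0.68  0.48  0.33  2.17  1.01  0.24 -1.01] 0.0 0.0
    -1.4 0.8 1.0 2.2 -1.0 0.3 0.7
    0.3 0.5 -0.7 2.2 1.5 0.6 -1.2
    -0.4 0.4 0.1 2.2 1.2 0.3 -1.1
    0.6 0.7 -1.0 2.2 1.6 0.8 -1.2
    -0.6 0.5 0.3 2.2 1.1 0.3 -1.0
    -1.4 0.8 1.0 2.2 -1.0 0.2 0.7
    0.2 0.5 -0.6 2.2 1.5 0.6 -1.2
near 100 [-0.57  0.55  0.24  2.12  1.18  0.24 -1.15] 0.0 0.0
    -0.4 0.5 0.0 2.1 1.3 0.3 -1.2
    -0.6 0.5 0.2 2.1 1.2 0.2 -1.1
    0.4 0.7 -0.8 2.1 1.6 0.7 -1.3
    0.6 0.8 -1.0 2.2 1.7 0.9 -1.2
    -0.6 0.5 0.2 2.1 1.2 0.2 -1.2
    0.7 1.0 -1.2 2.2 1.8 1.0 -1.2
    0.3 0.6 -0.6 2.1 1.6 0.6 -1.3
near 60 [-0.46  0.65  0.16  2.04  1.36  0.24 -1.3 ] 0.0 0.0
    -0.1 0.6 -0.3 2.1 1.6 0.4 -1.3
    -0.5 0.6 0.2 2.0 1.4 0.2 -1.3
    0.2 0.7 -0.5 2.1 1.7 0.6 -1.3
    0.8 1.2 -1.2 2.1 2.0 1.2 -1.1
    -0.4 0.6 0.1 2.0 1.4 0.3 -1.3
    -0.1 0.6 -0.2 2.1 1.6 0.4 -1.3
    0.3 0.7 -0.7 2.1 1.7 0.7 -1.3
near 18 [-0.39  0.75  0.12  1.95  1.5   0.24 -1.41] 0.0 0.0
    0.1 0.8 -0.4 2.0 1.7 0.5 -1.4
    0.4 0.9 -0.8 2.0 1.9 0.8 -1.3
    -0.0 0.8 -0.3 2.0 1.7 0.4 -1.4
    -0.1 0.7 -0.1 2.0 1.6 0.4 -1.4
    0.2 0.8 -0.5 2.0 1.7 0.6 -1.4
    0.4 0.9 -0.7 2.0 1.8 0.7 -1.3
    -0.2 0.7 -0.1 2.0 1.6 0.3 -1.4
```

```bash
cat >> kin.py <<'E'
def goto(x,y,z,yaw,g,tilt=(0,0),start=None,**k):
    T=Tseat(np.load("p.npy"));Rs=R.from_matrix(T[:3,:3])
    return plan(tf(T,[[x,y,z]])[0],Rs*R.from_euler('xyz',[180+tilt[0],tilt[1],yaw],degrees=True),g,start=start,**k)
E
python3 - <<'E'
from kin import *
goto(0,0,150,131,-1,n=4)
E
```

```text
-1 -0.09 0.47 0.11 -1.1 -0.6 0.1; -1 -0.09 0.47 0.12 -1.1 -0.6 0.1; -1 -0.09 0.47 0.13 -1.1 -0.6 0.1; -1 -0.09 0.46 0.14 -1.1 -0.6 0.1;
```

Request:
{"fn": "move_arm", "kwargs": {"targets": "-1 -0.1 0.5 0.1 -1.1 -0.6 0; -1 -0.1 0.5 0.1 -1.1 -0.6 0; -1 -0.1 0.5 0.1 -1.1 -0.6 0; -1 -0.1 0.5 0.1 -1.1 -0.6 0; -1 0 0 0 0 0 0"}}

```text
clock: 5.05
eef_pos: [519.5, 129.3, 215.9]
tool_rot: [2.737, 0.335, 1.873]
force: [-0.5, -0.4, -1.9]
width: 44.8
gripper_force: 62.8
```

```bash
python3 - <<'E'
from kin import *
stat()
E
```

```text
t 5.05 tcp_seat [1.000e-01 2.000e-01 1.511e+02] toolz_seat [-0.004 -0.    -1.   ] yaw 131.5 F_seat [-1.2 -0.6 -1.5] w 44.8 q [-0.93  0.44  0.51  2.24  0.85  0.23 -0.93]
```

Request:
{"fn": "move_arm", "kwargs": {"targets": "-1 0 0 1.3 0 0 0; -1 0 0 1.2 0 0 0; -1 0 0 1 0 0 0; -1 0 0 0 0 0 0; -1 0 0 0 0 0 0"}}

```text
clock: 5.47
eef_pos: [535.0, 122.3, 185.1]
tool_rot: [2.739, 0.336, 1.871]
force: [0.5, 0.4, -1.5]
width: 45.1
gripper_force: 62.7
```

```bash
python3 - <<'E'
from kin import *
stat()
b=cam("side");a=cam("top");p,Rn,_=now();o=p+Rn.apply([0,0,17.8]);zx=-Rn.apply([0,0,1]);T=Tseat(np.load("p.npy"))
ims=[]
for n,d,x,y in(("s",b,205,120),("t",a,255,130)):
    cv2.imwrite(f"pics/raw_{n}3.png",d["color"][:,:,::-1])
    s=7;im=cv2.resize(d["color"][y:y+80,x:x+57],None,fx=s,fy=s,interpolation=cv2.INTER_CUBIC)[:,:,::-1].copy()
    for P,c in ((tf(T,[[0,0,z] for z in (0,82)]),(0,255,0)),(np.array([o,o+zx*15,o+zx*55]),(255,0,255))):
        for u in (proj(d,P)-[x,y])*s: cv2.drawMarker(im,tuple(np.int32(u)),c,cv2.MARKER_CROSS,10,1)
    # predicted circles: flange bottom & top
    F=np.eye(4);F[:3,:3]=Rn.as_matrix()@np.diag([1,-1,-1]);F[:3,3]=o
    for r,z in((38,0),(38,15),(12,55)):
        cv2.polylines(im,[np.int32((proj(d,tf(F,cyl(r,z,z)[:60]))-[x,y])*s)],True,(255,0,255),1)
    cv2.polylines(im,[np.int32((proj(d,tf(T,cyl(40,0,0)[:60]))-[x,y])*s)],True,(0,255,0),1)
    ims.append(im)
cv2.imwrite("pics/st3.png",np.hstack(ims))
E
```

```text
t 5.47 tcp_seat [ -0.6  -1.  116. ] toolz_seat [-0.005 -0.003 -1.   ] yaw 131.4 F_seat [-0.5  0.6 -1.5] w 45.1 q [-0.77  0.49  0.34  2.24  1.24  0.24 -1.31]
```

View pics/st3.png

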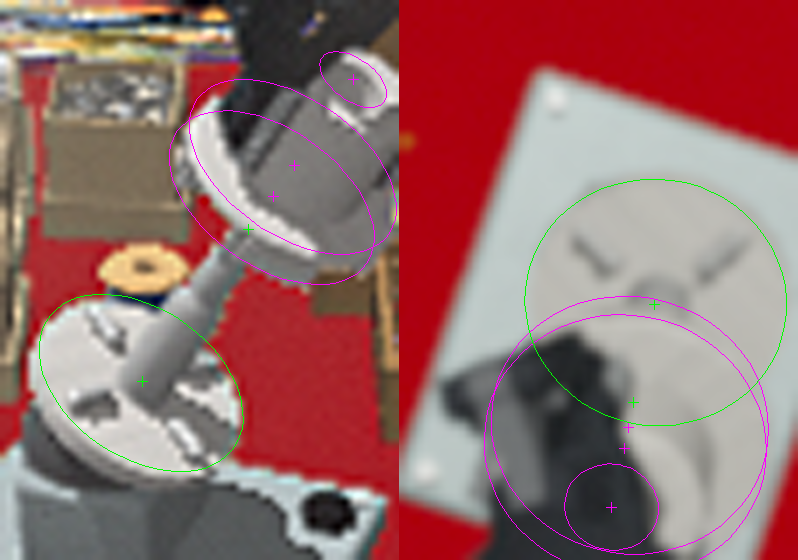

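Overlay check: the reel flange lies close to its predicted ellipse, and the plate in the side view lies about 1.5 px below its prediction, which is calibration. Next I rectify the plate and the reel's flange rim to read the lug and notch angles.

```bash
python3 - <<'E'
from kin import *
a=cam("top");b=cam("side");t0=cv2.imread("pics/raw_t.png");s0=cv2.imread("pics/raw_s.png");T=Tseat(np.load("p.npy"))
def samp(d,im,P,off=(0,0)):
    sh=P.shape[:2];uv=(proj(d,P.reshape(-1,3))+off).astype(np.float32).reshape(*sh,2);return cv2.remap(im,uv[...,0].copy(),uv[...,1].copy(),cv2.INTER_CUBIC)
g=np.linspace(-48,48,400);X,Y=np.meshgrid(g,-g)  # x right, y up
P=tf(T,np.dstack([X,Y,np.full_like(X,5)]).reshape(-1,3)).reshape(400,400,3)
out=np.hstack([samp(a,t0,P),samp(b,s0,P,(0,1.7))])
for cx in(200,600):
    for th in range(0,360,15):
        c,s=np.cos(np.radians(th)),-np.sin(np.radians(th));cv2.line(out,(int(cx+165*c),int(200+165*s)),(int(cx+(190 if th%90==0 else 178)*c),int(200+(190 if th%90==0 else 178)*s)),(0,255,0) if th%45==0 else (255,0,0),2)
A=np.radians(np.linspace(170,0,800));Z=np.linspace(22,-6,200);AA,ZZ=np.meshgrid(A,Z)
Q=np.dstack([449.8+38*np.cos(AA),178+38*np.sin(AA),ZZ]);u=samp(b,s0,Q,(0,1.7))
for th in range(0,171,10):
    x=int((170-th)/170*799);cv2.line(u,(x,0),(x,12 if th%30 else 30),(0,255,0),1)
cv2.imwrite("pics/rect.png",np.vstack([out,u]))
E
```

```text
(no output)
```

View pics/rect.png

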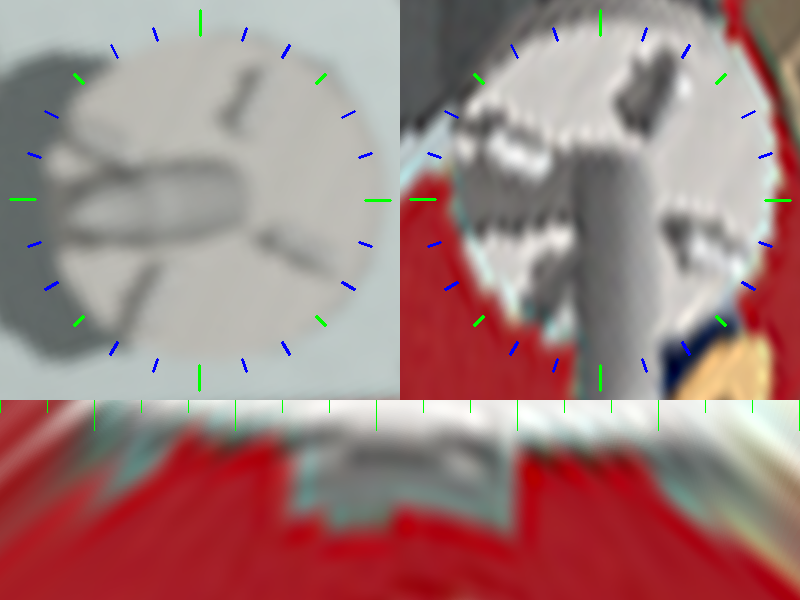

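Lugs read about 63° (mod 90) in the seat frame: strips at about (243,95) and (295,255) in the left view, with matching dark and bright pairs in the right view. The reel leg spans x 290–515 in the unwrapped rim, so the notches sit at about 38.6° world, or 58.6° in the seat frame now. I turn it about 4.5° and lower along the axis.

```bash
python3 - <<'E'
from kin import *
stat();s=goto(0,0,113,135.8,-1);goto(0,0,75,135.8,-1,start=s,maxmm=10)
E
```

```text
t 5.67 tcp_seat [ -0.6   0.3 116.9] toolz_seat [-0.004 -0.    -1.   ] yaw 131.5 F_seat [-1.9  0.8 -2.3] w 45.1 q [-0.77  0.49  0.34  2.24  1.24  0.24 -1.32]
-1 -0.07 0.03 0.39 -0.2 -0.1 -4.3; 
-1 -0.0 0.0 0.95 0.0 0.0 0.0; -1 -0.0 0.0 0.95 0.0 0.0 0.0; -1 -0.0 0.0 0.95 0.0 0.0 0.0; -1 -0.0 0.0 0.95 0.0 0.0 0.0;
```

Request:
{"fn": "move_arm", "kwargs": {"targets": "-1 0 0 0.4 0 0 -4.3; -1 0 0 1 0 0 0; -1 0 0 1 0 0 0; -1 0 0 1 0 0 0; -1 0 0 0.8 0 0 0"}}

```text
clock: 6.08
eef_pos: [554.7, 116.7, 148.9]
tool_rot: [2.762, 0.364, 1.948]
force: [-0.7, -0.4, -2.7]
width: 45.2
gripper_force: 62.8
```

Request:
{"fn": "move_arm", "kwargs": {"targets": "-1 0 0 0 0 0 0; -1 0 0 0 0 0 0; -1 0 0 0 0 0 0"}}

```text
clock: 6.33
eef_pos: [554.4, 116.6, 149.4]
tool_rot: [2.762, 0.364, 1.947]
force: [-0.8, 0.2, -2.8]
width: 45.4
gripper_force: 62.8
```

```bash
python3 - <<'E'
from kin import *
stat();goto(0,0,63,135.8,-1,n=2)
E
```

```text
t 6.33 tcp_seat [-1.   0.3 74.9] toolz_seat [-0.004 -0.001 -1.   ] yaw 135.8 F_seat [-2.1 -0.1 -2. ] w 45.4 q [-0.67  0.57  0.25  2.23  1.62  0.24 -1.61]
-1 -0.05 0.03 0.6 -0.1 -0.1 0.0; -1 -0.05 0.02 0.6 -0.1 -0.1 0.0;
```

Request:
{"fn": "move_arm", "kwargs": {"targets": "-1 -0.05 0.02 0.4 0 0 0; -1 -0.05 0.02 0.4 0 0 0; -1 0 0 0 0 0 0"}}

```text
clock: 6.58
eef_pos: [559.0, 114.4, 142.8]
tool_rot: [2.762, 0.365, 1.947]
force: [0.1, -0.4, -2.3]
width: 45.3
gripper_force: 62.8
```

Request:
{"fn": "move_arm", "kwargs": {"targets": "-1 0 0 0.4 0 0 0; -1 0 0 0.4 0 0 0; -1 0 0 0 0 0 0"}}

```text
clock: 6.83
eef_pos: [562.6, 113.0, 135.7]
tool_rot: [2.763, 0.364, 1.947]
force: [-0.2, 0.2, -2.3]
width: 44.9
gripper_force: 62.8
```

```bash
python3 - <<'E'
from kin import *
stat()
E
```

```text
t 6.83 tcp_seat [-0.1 -0.3 58.6] toolz_seat [-0.004 -0.001 -1.   ] yaw 135.8 F_seat [-1.4  0.1 -1.9] w 44.9 q [-0.62  0.6   0.21  2.23  1.74  0.25 -1.71]
```

Request:
{"fn": "move_arm", "kwargs": {"targets": "-1 0 0 0.5 0 0 0; -1 0 0 0.5 0 0 0; -1 0 0 0.5 0 0 0; -1 0 0 0 0 0 0"}}

```text
clock: 7.17
eef_pos: [569.5, 110.2, 122.4]
tool_rot: [2.763, 0.365, 1.947]
force: [-0.3, -0.1, -1.7]
width: 45.2
gripper_force: 62.8
```

Request:
{"fn": "move_arm", "kwargs": {"targets": "-1 0 0 0.5 0 0 0; -1 0 0 0.5 0 0 0; -1 0 0 0.3 0 0 0; -1 0 0 0 0 0 0; -1 0 0 0 0 0 0"}}

```text
clock: 7.58
eef_pos: [575.6, 107.8, 111.0]
tool_rot: [2.763, 0.364, 1.947]
force: [-0.4, 0.5, -2.9]
width: 45.1
gripper_force: 62.8
```

```bash
python3 - <<'E'
from kin import *
stat()
E
```

```text
t 7.58 tcp_seat [-0.3 -0.6 30.2] toolz_seat [-0.005 -0.001 -1.   ] yaw 135.8 F_seat [-1.9  0.3 -2.2] w 45.1 q [-0.54  0.65  0.13  2.21  1.88  0.3  -1.84]
```

Request:
{"fn": "move_arm", "kwargs": {"targets": "-1 0 0 0.2 0 0 0; -1 0 0 0.2 0 0 0; -1 0 0 0 0 0 0"}}

```text
clock: 7.83
eef_pos: [577.6, 107.2, 107.5]
tool_rot: [2.763, 0.365, 1.947]
force: [0.1, -0.0, -2.8]
width: 45.2
gripper_force: 62.8
```

Request:
{"fn": "move_arm", "kwargs": {"targets": "-1 0 0 0.1 0 0 0; -1 0 0 0.1 0 0 0; -1 0 0 0.1 0 0 0; -1 0 0 0 0 0 0"}}

```text
clock: 8.17
eef_pos: [578.9, 106.8, 105.0]
tool_rot: [2.763, 0.364, 1.947]
force: [0.4, -0.5, -2.8]
width: 45.3
gripper_force: 62.8
```

```bash
python3 - <<'E'
from kin import *
stat()
E
```

```text
t 8.17 tcp_seat [-0.3 -0.5 23.3] toolz_seat [-0.004 -0.001 -1.   ] yaw 135.8 F_seat [-1.  -0.3 -2.7] w 45.3 q [-0.52  0.67  0.11  2.21  1.91  0.31 -1.87]
```

Request:
{"fn": "move_arm", "kwargs": {"targets": "-1 0 0 0.1 0 0 0; -1 0 0 0.1 0 0 0; -1 0 0 0 0 0 0"}}

```text
clock: 8.42
eef_pos: [579.9, 106.4, 103.2]
tool_rot: [2.763, 0.364, 1.947]
force: [-0.5, -0.5, -2.0]
width: 45.1
gripper_force: 62.8
```

Request:
{"fn": "move_arm", "kwargs": {"targets": "-1 0 0 0.1 0 0 0; -1 0 0 0.1 0 0 0; -1 0 0 0 0 0 0"}}

```text
clock: 8.67
eef_pos: [580.8, 106.1, 101.5]
tool_rot: [2.763, 0.364, 1.947]
force: [-0.2, -0.8, -1.8]
width: 45.4
gripper_force: 62.8
```

```bash
python3 - <<'E'
from kin import *
stat()
E
```

```text
t 8.67 tcp_seat [-0.3 -0.5 19.2] toolz_seat [-0.004 -0.001 -1.   ] yaw 135.8 F_seat [-0.8 -0.8 -1.6] w 45.4 q [-0.51  0.68  0.1   2.21  1.92  0.32 -1.88]
```

Underside is nominally at 1.4 mm with no contact, so it has dropped past the lug tops. I continue down gently to feel the plate.

Request:
{"fn": "move_arm", "kwargs": {"targets": "-1 0 0 0.1 0 0 0; -1 0 0 0.1 0 0 0; -1 0 0 0 0 0 0"}}

```text
clock: 8.92
eef_pos: [581.5, 105.9, 100.1]
tool_rot: [2.763, 0.364, 1.947]
force: [-2.2, 0.6, 1.1]
width: 45.2
gripper_force: 63.2
```

Request:
{"fn": "move_arm", "kwargs": {"targets": "-1 0 0 0.1 0 0 0; -1 0 0 0 0 0 0"}}

```text
clock: 9.08
eef_pos: [581.6, 105.9, 99.9]
tool_rot: [2.762, 0.364, 1.947]
force: [-7.8, 1.2, 11.3]
width: 45.1
gripper_force: 64.2
```

```bash
python3 - <<'E'
from kin import *
stat()
E
```

```text
t 9.08 tcp_seat [-0.4 -0.4 17.5] toolz_seat [-0.004 -0.    -1.   ] yaw 135.8 F_seat [-1.1 -1.6 13.6] w 45.1 q [-0.5   0.68  0.1   2.2   1.93  0.32 -1.89]
```

Request:
{"fn": "move_arm", "kwargs": {"targets": "-1 0 0 -0.1 0 0 0; 1 0 0 0 0 0 0; 1 0 0 0 0 0 0; 1 0 0 0 0 0 0; 1 0 0 0 0 0 0"}}

```text
clock: 9.5
eef_pos: [582.0, 105.7, 99.9]
tool_rot: [2.763, 0.365, 1.947]
force: [0.4, 0.4, 0.1]
width: 85.3
gripper_force: 0.0
```

Request:
{"fn": "move_arm", "kwargs": {"targets": "1 0 0 -1.5 0 0 0; 1 0 0 -3 0 0 0; 1 0 0 -3 0 0 0; 1 0 0 -3 0 0 0; 1 0 0 -2 0 0 0"}}

```text
clock: 9.92
eef_pos: [528.2, 125.7, 201.0]
tool_rot: [2.762, 0.367, 1.947]
force: [1.2, 0.6, -0.1]
width: 85.5
gripper_force: 0.0
```

```bash
python3 - <<'E'
from kin import *
stat()
b=cam("side");a=cam("top");T=Tseat(np.load("p.npy"))
ims=[]
for n,d,x,y,of in(("s",b,205,135,(0,1.7)),("t",a,255,130,(0,0))):
    s=7;im=cv2.resize(d["color"][y:y+80,x:x+57],None,fx=s,fy=s,interpolation=cv2.INTER_CUBIC)[:,:,::-1].copy()
    for r,z,c in((38,15,(255,0,255)),(23,55,(255,0,255)),(38,22,(0,255,0)),(23,62,(0,255,0))):
        cv2.polylines(im,[np.int32((proj(d,tf(T,cyl(r,z,z)[:60]))+of-[x,y])*s)],True,c,1)
    ims.append(im)
cv2.imwrite("pics/home.png",np.hstack(ims))
E
```

```text
t 9.92 tcp_seat [  0.8  -0.2 133.5] toolz_seat [-0.002 -0.002 -1.   ] yaw 135.8 F_seat [ 0.8  1.  -0.5] w 85.5 q [-0.67  0.44  0.18  2.24  1.21  0.34 -1.21]
```

View pics/home.png

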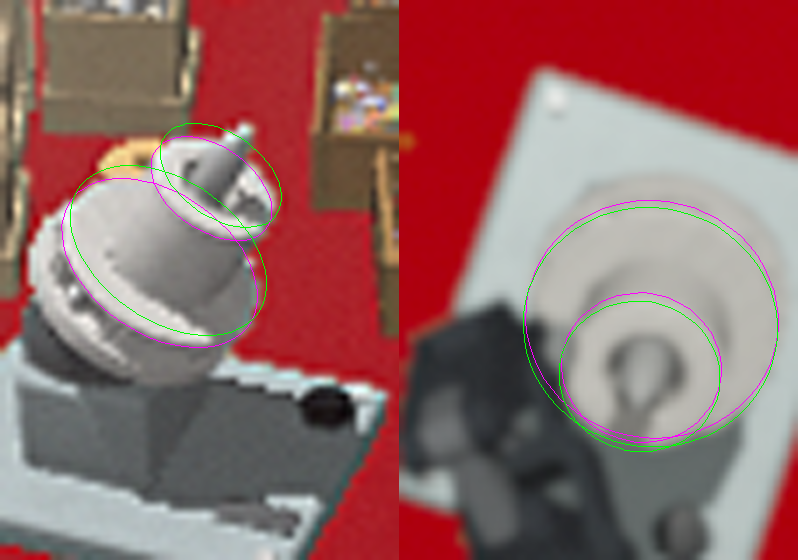

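The home view shows the reel seated, its flange and top matching the magenta (z=0) outlines in both cameras and the spindle tip sticking out at (240,135). Next is the collar.

```bash
python3 - <<'E'
from kin import *
s=plan([485,190,255],down(105),1);print()
s=plan([476,405,150],down(100),1,start=s)
E
```

```text
1 1.03 0.24 -1.54 4.6 3.9 2.1; 1 1.13 0.08 -1.48 4.6 3.9 2.1; 1 1.23 -0.08 -1.4 4.6 3.9 2.1; 1 1.32 -0.23 -1.3 4.6 3.9 2.1; 1 1.39 -0.38 -1.19 4.6 3.9 2.1;


1 3.5 0.78 1.75 0.0 -0.0 0.8; 1 3.51 0.73 1.75 0.0 -0.0 0.8; 1 3.52 0.68 1.75 0.0 -0.0 0.8; 1 3.53 0.63 1.75 0.0 -0.0 0.8; 1 3.54 0.58 1.75 0.0 -0.0 0.8;
1 3.55 0.53 1.75 0.0 -0.0 0.8;
```

Request:
{"fn": "move_arm", "kwargs": {"targets": "1 1 0.2 -1.5 4.6 3.9 2.1; 1 1.1 0.1 -1.5 4.6 3.9 2.1; 1 1.2 -0.1 -1.4 4.6 3.9 2.1; 1 1.3 -0.2 -1.3 4.6 3.9 2.1; 1 1.4 -0.4 -1.2 4.6 3.9 2.1"}}

```text
clock: 10.43
eef_pos: [496.6, 167.8, 234.0]
tool_rot: [3.045, 0.1, 1.855]
force: [1.1, -0.5, -0.8]
width: 85.6
gripper_force: 0.0
```

Request:
{"fn": "move_arm", "kwargs": {"targets": "1 3.5 0.8 1.7 0 0 0.8; 1 3.5 0.7 1.7 0 0 0.8; 1 3.5 0.7 1.7 0 0 0.8; 1 3.5 0.6 1.7 0 0 0.8; 1 3.5 0.6 1.7 0 0 0.8"}}

```text
clock: 10.85
eef_pos: [496.7, 338.6, 133.2]
tool_rot: [3.034, 0.099, 1.784]
force: [-0.0, -0.2, 0.5]
width: 85.5
gripper_force: 0.0
```

Request:
{"fn": "move_arm", "kwargs": {"targets": "1 3.5 0.5 1.7 0 0 0.8; 1 0 0 0 0 0 0; 1 0 0 0 0 0 0"}}

```text
clock: 11.1
eef_pos: [494.1, 373.6, 112.7]
tool_rot: [3.036, 0.097, 1.776]
force: [-0.0, -0.2, -0.4]
width: 85.5
gripper_force: 0.0
```

```bash
python3 - <<'E'
from kin import *
from fit import fit
stat();p,Rn,s=now();print(p,np.degrees(s["tool_rot"]))
d=cam("wrist");uv=proj(d,[476,405,38])[0];print(uv);save(d,"pics/w2.png")
r=fit([d],[uv+[12,12]],27,0,38,[476,405]);print(r)
x=[(476+r[0][0])/2,(405+r[0][1])/2] 
x=r[0][:2]
s=plan([*x,60],down(100),1);plan([*x,22],down(100),1,start=s,maxmm=20)
E
```

```text
t 11.10 tcp_seat [-145.1  220.7  115.8] toolz_seat [-0.373 -0.026 -0.927] yaw 120.9 F_seat [-0.2 -0.2 -0.4] w 85.5 q [-0.66  0.72 -0.18  1.76  0.41  0.68 -0.91]
[494.13631115 373.55526168 112.73681502] [173.94615667   5.58253971 101.75495335]
[224.01346858 149.98493043]
[[476.5, 407.0, 4753, 5002]]
1 2.18 -0.83 2.42 3.1 2.8 0.9; 1 2.05 -0.73 2.56 3.1 2.8 0.9; 
1 0.0 -0.0 1.9 0.0 0.0 0.0; 1 0.0 -0.0 1.9 0.0 0.0 0.0;
```

View pics/w2.png

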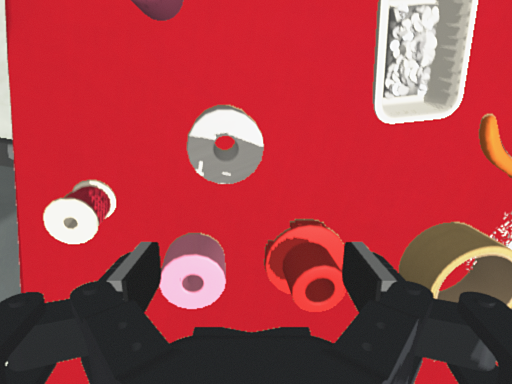

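The wrist view shows the grey collar at (225,145), the pink one at (192,275) and the red reel at (310,265). The fit gives the collar at (476.5, 407).

```bash
python3 - <<'E'
from kin import *
plan([476.5,406.5,80],down(100),1,n=3)
E
```

```text
1 1.37 -0.48 0.95 2.1 1.8 0.6; 1 1.34 -0.46 1.02 2.1 1.8 0.6; 1 1.3 -0.44 1.07 2.1 1.8 0.6;
```

Request:
{"fn": "move_arm", "kwargs": {"targets": "1 1.4 -0.5 0.9 2.1 1.8 0.6; 1 1.3 -0.5 1.0 2.1 1.8 0.6; 1 1.3 -0.4 1.1 2.1 1.8 0.6; 1 0 0 0 0 0 0; 1 0 0 0 0 0 0"}}

```text
clock: 11.57
eef_pos: [478.0, 404.8, 82.2]
tool_rot: [3.141, 0.002, 1.743]
force: [0.8, 0.0, 0.0]
width: 85.2
gripper_force: 0.0
```

```bash
python3 - <<'E'
from kin import *
p,Rn,s=now();print(p,np.degrees(s["tool_rot"]))
plan([476.5,406.5,8.5],down(100),1,maxmm=18)
E
```

```text
[477.96723265 404.75491595  82.21020306] [1.79969668e+02 1.19981067e-01 9.98898635e+01]
1 0.04 -0.02 1.47 0.0 0.0 -0.0; 1 0.04 -0.02 1.47 0.0 0.0 -0.0; 1 0.04 -0.02 1.47 0.0 0.0 -0.0; 1 0.04 -0.02 1.47 0.0 0.0 -0.0; 1 0.04 -0.02 1.47 0.0 0.0 -0.0;
```

Request:
{"fn": "move_arm", "kwargs": {"targets": "1 0.1 0 2.4 0 0 0; 1 0.1 0 2.4 0 0 0; 1 0 -0.1 2 0 0 0; 1 0 0 0.5 0 0 0; 1 0 0 0 0 0 0"}}

```text
clock: 11.98
eef_pos: [474.9, 407.6, 8.9]
tool_rot: [-3.141, 0.002, 1.746]
force: [-0.1, -0.4, 0.3]
width: 85.7
gripper_force: 0.0
```

Request:
{"fn": "move_arm", "kwargs": {"targets": "-1 0 0 0 0 0 0; -1 0 0 0 0 0 0; -1 0 0 0 0 0 0; -1 0 0 0 0 0 0; -1 0 0 0 0 0 0"}}

```text
clock: 12.4
eef_pos: [476.1, 410.0, 11.7]
tool_rot: [3.139, -0.002, 1.746]
force: [-2.0, -1.7, 6.6]
width: 53.1
gripper_force: 61.9
```

```bash
python3 - <<'E'
from kin import *
p,Rn,s=now();print(p,np.degrees(s["tool_rot"]),s["width"],s["force"])
E
```

```text
[476.14896358 410.00281166  11.71459647] [ 1.79845903e+02 -9.43294467e-02  1.00041017e+02] 53.05024746587435 [-2.02668322 -1.69534216  6.61032053]
```

```bash
cat > prof.py <<'E'
from kin import *
def prof(d,o,ex,zax,zs,offs=(-4,0,4),ey=None):
    g=np.arange(-40,41,1.)
    for z in zs:
        L=[]
        for k in offs:
            P=o+np.outer(g,ex)+zax*z+ey*k; uv=proj(d,P).astype(np.float32)
            L.append(cv2.remap(d["color"],uv[:,0].copy().reshape(1,-1),uv[:,1].copy().reshape(1,-1),cv2.INTER_LINEAR)[0].astype(float))
        c=np.mean(L,0)
        print("z",z); print(" ".join("%d:%d/%d"%(x,r,gg) for x,(r,gg,_) in zip(g,c)))
E
python3 - <<'E'
from prof import *
d=cam("wrist");cv2.imwrite("pics/raw_w3.png",d["color"][:,:,::-1])
p,Rn,_=now();M=Rn.as_matrix();o=p.copy();o[2]=0
prof(d,o,M[:,0],np.array([0,0,1.]),(0,38),ey=M[:,1])
E
```

```text
z 0
-40:247/247 -39:248/248 -38:245/244 -37:232/231 -36:192/190 -35:158/156 -34:154/152 -33:156/153 -32:155/153 -31:154/152 -30:155/153 -29:155/154 -28:156/154 -27:154/152 -26:153/151 -25:155/153 -24:155/152 -23:154/152 -22:153/152 -21:153/151 -20:151/149 -19:151/150 -18:153/151 -17:153/151 -16:151/149 -15:152/151 -14:178/175 -13:207/204 -12:213/209 -11:212/209 -10:212/209 -9:212/208 -8:211/208 -7:210/208 -6:210/208 -5:209/207 -4:210/207 -3:211/208 -2:212/208 -1:213/210 0:213/212 1:214/212 2:215/213 3:216/214 4:216/214 5:215/213 6:214/212 7:215/213 8:219/217 9:214/212 10:171/169 11:156/154 12:158/156 13:159/156 14:157/154 15:155/153 16:154/151 17:155/153 18:155/154 19:154/152 20:156/153 21:156/156 22:162/159 23:248/74 24:246/48 25:246/50 26:246/50 27:246/50 28:246/50 29:246/49 30:246/50 31:246/49 32:246/50 33:246/50 34:246/51 35:246/50 36:246/50 37:246/49 38:246/50 39:246/49 40:246/50
z 38
-40:53/55 -39:52/54 -38:52/55 -37:52/55 -36:52/54 -35:52/55 -34:53/55 -33:50/52 -32:48/49 -31:49/53 -30:70/67 -29:228/228 -28:249/249 -27:247/247 -26:247/247 -25:247/247 -24:247/247 -23:247/247 -22:247/247 -21:247/247 -20:247/247 -19:247/247 -18:247/247 -17:247/247 -16:247/247 -15:247/247 -14:247/247 -13:247/247 -12:231/229 -11:176/173 -10:156/153 -9:155/153 -8:155/153 -7:154/152 -6:154/152 -5:155/153 -4:152/150 -3:153/152 -2:155/153 -1:153/152 0:151/149 1:151/149 2:152/150 3:152/150 4:150/147 5:179/177 6:207/204 7:212/209 8:212/209 9:212/207 10:211/208 11:210/208 12:209/207 13:211/208 14:212/208 15:212/209 16:213/211 17:215/212 18:215/213 19:215/213 20:215/213 21:215/213 22:220/218 23:196/194 24:158/156 25:157/156 26:158/155 27:155/153 28:154/151 29:155/153 30:156/153 31:156/154 32:152/157 33:252/88 34:246/48 35:246/49 36:246/50 37:246/50 38:246/50 39:246/49 40:246/49
```

Gripped collar, from the wrist profile: its top face spans −29.4 to +23.4 mm and its bore −11.3 to +5 mm along tool x. The collar centre therefore sits about 3.1 mm toward −x of the tool, and I allow for that on insertion.

```bash
python3 - <<'E'
from kin import *
p,Rn,_=now()
s=(p+[0,0,160],Rn)
s=plan([485,180,232],down(108),-1,start=s);print()
goto(3.1*np.cos(np.radians(130)),3.1*np.sin(np.radians(130)),150,130,-1,start=s)
E
```

```text
-1 -3.8 -0.52 -1.01 0.0 -0.0 -1.3; -1 -3.79 -0.61 -1.01 0.0 -0.0 -1.3; -1 -3.77 -0.7 -1.01 0.0 -0.0 -1.3; -1 -3.75 -0.78 -1.01 0.0 -0.0 -1.3; -1 -3.74 -0.87 -1.01 0.0 -0.0 -1.3;
-1 -3.71 -0.96 -1.01 0.0 -0.0 -1.3; 

-1 -1.13 0.35 0.36 -4.7 -3.8 -0.4; -1 -1.1 0.31 0.46 -4.7 -3.8 -0.4; -1 -1.07 0.26 0.56 -4.7 -3.8 -0.4; -1 -1.03 0.21 0.65 -4.7 -3.8 -0.4; -1 -0.99 0.14 0.73 -4.7 -3.8 -0.4;
```

Request:
{"fn": "move_arm", "kwargs": {"targets": "-1 0 0 -1 0 0 0; -1 0 0 -3.5 0 0 0; -1 0 0 -4 0 0 0; -1 0 0 -4 0 0 0; -1 0 0 -3.5 0 0 0"}}

```text
clock: 12.87
eef_pos: [475.3, 409.4, 172.9]
tool_rot: [3.14, -0.002, 1.747]
force: [0.7, -0.0, -2.6]
width: 52.6
gripper_force: 63.7
```

Request:
{"fn": "move_arm", "kwargs": {"targets": "-1 -3.8 -0.5 -1 0 0 -1.3; -1 -3.8 -0.6 -1 0 0 -1.3; -1 -3.8 -0.7 -1 0 0 -1.3; -1 -3.8 -0.8 -1 0 0 -1.3; -1 -3.7 -0.9 -1 0 0 -1.3"}}

```text
clock: 13.28
eef_pos: [482.1, 214.9, 220.7]
tool_rot: [3.14, 0.0, 1.861]
force: [0.7, -1.2, -2.0]
width: 52.6
gripper_force: 63.7
```

Request:
{"fn": "move_arm", "kwargs": {"targets": "-1 -3.7 -1 -1 0 0 -1.3; -1 0 0 0 0 0 0; -1 0 0 0 0 0 0"}}

```text
clock: 13.53
eef_pos: [484.2, 175.4, 230.7]
tool_rot: [3.14, 0.001, 1.876]
force: [0.0, 1.2, -1.8]
width: 52.9
gripper_force: 63.7
```

```bash
python3 - <<'E'
from kin import *
p,Rn,s=now();print(p,np.degrees(s["tool_rot"]),s["width"],s["force"],s["qpos"].round(2))
goto(3.1*np.cos(np.radians(130)),3.1*np.sin(np.radians(130)),150,130,-1)
E
```

```text
[484.22122591 175.38353188 230.73517227] [1.79886072e+02 6.96473500e-02 1.07514017e+02] 52.907774723884884 [ 0.04504301  1.15884896 -1.82918727] [-0.12  0.46 -0.4   1.88  0.24  0.84 -0.34]
-1 -1.04 0.4 0.34 -4.7 -3.7 -0.5; -1 -1.02 0.36 0.44 -4.7 -3.7 -0.5; -1 -0.99 0.31 0.53 -4.7 -3.7 -0.5; -1 -0.95 0.26 0.62 -4.7 -3.7 -0.5; -1 -0.91 0.2 0.7 -4.7 -3.7 -0.5;
```

Request:
{"fn": "move_arm", "kwargs": {"targets": "-1 -1 0.4 0.3 -4.7 -3.7 -0.5; -1 -1 0.4 0.4 -4.7 -3.7 -0.5; -1 -1 0.3 0.5 -4.7 -3.7 -0.5; -1 -1 0.3 0.6 -4.7 -3.7 -0.5; -1 -0.9 0.2 0.7 -4.7 -3.7 -0.5"}}

```text
clock: 13.95
eef_pos: [515.9, 140.0, 215.3]
tool_rot: [2.768, 0.293, 1.865]
force: [0.8, -2.4, -2.7]
width: 52.7
gripper_force: 63.8
```

Request:
{"fn": "move_arm", "kwargs": {"targets": "-1 0 0 0 0 0 0; -1 0 0 0 0 0 0; -1 0 0 0 0 0 0"}}

```text
clock: 14.2
eef_pos: [517.4, 140.1, 215.3]
tool_rot: [2.772, 0.292, 1.864]
force: [0.3, 0.0, -1.2]
width: 52.7
gripper_force: 63.8
```

```bash
python3 - <<'E'
from prof import *
stat()
c,s=np.cos(np.radians(130)),np.sin(np.radians(130));goto(3.1*c,3.1*s,120,130,-1,n=4)
# recheck grip offset & height
d=cam("wrist");p,Rn,_=now();M=Rn.as_matrix();o=p+M[:,2]*11.7
prof(d,o,M[:,0],-M[:,2],(38,),ey=M[:,1])
E
```

```text
t 14.20 tcp_seat [ -5.2   9.6 153.5] toolz_seat [-0.056  0.003 -0.998] yaw 130.0 F_seat [-0.4  0.1 -1.2] w 52.7 q [-0.58  0.39  0.05  2.19  0.97  0.42 -1.07]
-1 -0.22 -0.02 0.83 -0.6 -0.6 0.0; -1 -0.21 -0.03 0.83 -0.6 -0.6 0.0; -1 -0.21 -0.04 0.83 -0.6 -0.6 0.0; -1 -0.2 -0.05 0.84 -0.6 -0.6 0.0; 
z 38
-40:36/38 -39:36/38 -38:36/37 -37:37/38 -36:35/37 -35:35/37 -34:36/39 -33:36/37 -32:34/35 -31:34/35 -30:35/37 -29:53/51 -28:222/220 -27:234/233 -26:234/231 -25:234/232 -24:235/233 -23:234/232 -22:234/232 -21:234/232 -20:233/232 -19:234/232 -18:235/232 -17:234/232 -16:234/232 -15:233/231 -14:233/231 -13:233/232 -12:232/230 -11:205/203 -10:134/132 -9:109/107 -8:108/106 -7:107/106 -6:108/106 -5:108/106 -4:109/107 -3:106/105 -2:108/107 -1:108/107 0:106/105 1:106/105 2:106/104 3:107/106 4:106/104 5:105/104 6:162/160 7:161/159 8:148/146 9:149/146 10:148/146 11:149/146 12:148/146 13:147/145 14:158/155 15:177/175 16:186/183 17:186/184 18:192/190 19:209/207 20:209/206 21:190/188 22:179/178 23:185/182 24:132/130 25:109/108 26:111/110 27:109/108 28:108/107 29:109/107 30:108/107 31:109/107 32:109/108 33:109/108 34:205/203 35:236/234 36:237/235 37:233/231 38:157/155 39:108/107 40:114/113
```

Request:
{"fn": "move_arm", "kwargs": {"targets": "-1 -0.2 0 0.8 -0.6 -0.6 0; -1 -0.2 0 0.8 -0.6 -0.6 0; -1 -0.2 0 0.8 -0.6 -0.6 0; -1 -0.2 0 0.8 -0.6 -0.6 0; -1 0 0 0 0 0 0"}}

```text
clock: 14.67
eef_pos: [534.0, 124.7, 188.2]
tool_rot: [2.726, 0.333, 1.844]
force: [0.4, -0.4, -1.6]
width: 52.6
gripper_force: 63.8
```

Request:
{"fn": "move_arm", "kwargs": {"targets": "-1 0 0 0 0 0 0; -1 0 0 0 0 0 0"}}

```text
clock: 14.83
eef_pos: [534.0, 125.7, 189.5]
tool_rot: [2.724, 0.331, 1.844]
force: [-0.1, -0.4, -1.0]
width: 52.4
gripper_force: 63.8
```

```bash
python3 - <<'E'
from prof import *
stat()
c,s=np.cos(np.radians(130)),np.sin(np.radians(130));print(2.8*c,2.8*s);goto(2.8*c,2.8*s,100,130,-1,n=3)
E
```

```text
t 14.83 tcp_seat [ -0.2   1.8 120.8] toolz_seat [ 0.004 -0.004 -1.   ] yaw 129.9 F_seat [-0.4 -0.4 -0.9] w 52.4 q [-0.7   0.47  0.22  2.24  1.29  0.31 -1.4 ]
-1.7998053071223101 2.1449244407331385
-1 0.04 -0.03 0.69 0.0 0.1 -0.0; -1 0.04 -0.03 0.69 0.0 0.1 -0.0; -1 0.04 -0.03 0.69 0.0 0.1 -0.0;
```

Request:
{"fn": "move_arm", "kwargs": {"targets": "-1 0.05 -0.03 0.7 0 0.1 0; -1 0.05 -0.03 0.7 0 0.1 0; -1 0.05 -0.03 0.7 0 0.1 0; -1 0 0 0 0 0 0; -1 0 0 0 0 0 0"}}

```text
clock: 15.25
eef_pos: [542.4, 123.0, 170.4]
tool_rot: [2.725, 0.327, 1.847]
force: [0.5, 0.1, -1.2]
width: 52.8
gripper_force: 63.8
```

```bash
python3 - <<'E'
from prof import *
stat()
c,s=np.cos(np.radians(130)),np.sin(np.radians(130));goto(2.8*c,2.8*s,86,130,-1,n=4)
E
```

```text
t 15.25 tcp_seat [-2.1  2.1 99.9] toolz_seat [ 0.  0. -1.] yaw 130.0 F_seat [-0.3  0.2 -1.3] w 52.8 q [-0.68  0.52  0.23  2.24  1.44  0.28 -1.54]
-1 -0.01 0.01 0.35 0.0 0.0 -0.0; -1 -0.01 0.01 0.35 0.0 0.0 -0.0; -1 -0.01 0.01 0.35 0.0 0.0 -0.0; -1 -0.01 0.01 0.35 0.0 0.0 -0.0;
```

Request:
{"fn": "move_arm", "kwargs": {"targets": "-1 0 0 0.3 0 0 0; -1 0 0 0.3 0 0 0; -1 0 0 0.3 0 0 0; -1 0 0 0 0 0 0"}}

```text
clock: 15.58
eef_pos: [546.4, 121.4, 162.0]
tool_rot: [2.725, 0.328, 1.848]
force: [0.3, -0.4, -1.1]
width: 52.9
gripper_force: 63.8
```

Request:
{"fn": "move_arm", "kwargs": {"targets": "-1 0 0 0.2 0 0 0; -1 0 0 0.2 0 0 0; -1 0 0 0 0 0 0"}}

```text
clock: 15.83
eef_pos: [548.2, 120.7, 158.6]
tool_rot: [2.726, 0.328, 1.848]
force: [-0.9, -0.4, -1.7]
width: 52.8
gripper_force: 63.8
```

```bash
python3 - <<'E'
from prof import *
stat();print(read_state()["torque"])
E
```

```text
t 15.83 tcp_seat [-2.7  2.  86.5] toolz_seat [ 0. -0. -1.] yaw 130.1 F_seat [-1.5 -0.7 -1.1] w 52.8 q [-0.66  0.55  0.22  2.24  1.55  0.27 -1.64]
[ 0.2772024   0.69672429 -0.02504078]
```

Request:
{"fn": "move_arm", "kwargs": {"targets": "-1 -0.04 0.05 0.2 0 0 0; -1 0 0 0.2 0 0 0; -1 0 0 0 0 0 0"}}

```text
clock: 16.08
eef_pos: [550.7, 119.8, 155.4]
tool_rot: [2.725, 0.328, 1.848]
force: [-0.3, -0.8, -1.2]
width: 52.5
gripper_force: 63.8
```

Request:
{"fn": "move_arm", "kwargs": {"targets": "-1 0 0 0.2 0 0 0; -1 0 0 0.2 0 0 0; -1 0 0 0 0 0 0"}}

```text
clock: 16.33
eef_pos: [552.5, 119.1, 151.9]
tool_rot: [2.726, 0.328, 1.848]
force: [0.1, -0.2, -1.9]
width: 52.7
gripper_force: 63.8
```

```bash
python3 - <<'E'
from prof import *
stat();print(read_state()["torque"])
E
```

```text
t 16.33 tcp_seat [-2.   2.  78.4] toolz_seat [ 0. -0. -1.] yaw 130.1 F_seat [-0.8 -0.1 -1.7] w 52.7 q [-0.64  0.56  0.21  2.24  1.6   0.27 -1.69]
[ 0.28403876  0.67830356 -0.06898598]
```

Request:
{"fn": "move_arm", "kwargs": {"targets": "-1 0 0 0.2 0 0 0; -1 0 0 0.2 0 0 0; -1 0 0 0.2 0 0 0; -1 0 0 0 0 0 0"}}

```text
clock: 16.67
eef_pos: [555.3, 118.0, 146.7]
tool_rot: [2.726, 0.328, 1.848]
force: [0.7, 0.4, -2.8]
width: 52.8
gripper_force: 63.8
```

Request:
{"fn": "move_arm", "kwargs": {"targets": "-1 0 0 0.15 0 0 0; -1 0 0 0.15 0 0 0; -1 0 0 0 0 0 0"}}

```text
clock: 16.92
eef_pos: [556.7, 117.6, 144.2]
tool_rot: [2.725, 0.328, 1.848]
force: [0.1, -0.6, -1.3]
width: 52.7
gripper_force: 63.8
```

```bash
python3 - <<'E'
from prof import *
stat();print(read_state()["torque"])
E
```

```text
t 16.92 tcp_seat [-2.   2.  69.5] toolz_seat [ 0. -0. -1.] yaw 130.0 F_seat [-0.4 -0.5 -1.3] w 52.7 q [-0.63  0.58  0.19  2.23  1.67  0.27 -1.76]
[0.23285501 0.64309428 0.01478562]
```

Nominal height left is 2.8 mm. I go on in 1 mm steps until contact.

Request:
{"fn": "move_arm", "kwargs": {"targets": "-1 0 0 0.1 0 0 0; -1 0 0 0.1 0 0 0; -1 0 0 0 0 0 0"}}

```text
clock: 17.17
eef_pos: [557.6, 117.3, 142.6]
tool_rot: [2.725, 0.328, 1.848]
force: [-0.9, 0.0, -2.2]
width: 52.9
gripper_force: 63.8
```

Request:
{"fn": "move_arm", "kwargs": {"targets": "-1 0 0 0.1 0 0 0; -1 0 0 0 0 0 0"}}

```text
clock: 17.33
eef_pos: [558.1, 117.1, 141.8]
tool_rot: [2.725, 0.328, 1.848]
force: [-0.1, 0.4, -2.1]
width: 52.6
gripper_force: 63.8
```

```bash
python3 - <<'E'
from prof import *
stat();print(read_state()["torque"])
E
```

```text
t 17.33 tcp_seat [-1.9  2.1 66.7] toolz_seat [ 0. -0. -1.] yaw 130.0 F_seat [-1.3  0.3 -1.7] w 52.6 q [-0.62  0.59  0.19  2.23  1.69  0.28 -1.77]
[ 0.19562492  0.70355461 -0.00739251]
```

Request:
{"fn": "move_arm", "kwargs": {"targets": "-1 0 0 0.1 0 0 0; -1 0 0 0 0 0 0"}}

```text
clock: 17.5
eef_pos: [558.3, 117.1, 141.5]
tool_rot: [2.725, 0.328, 1.848]
force: [-5.3, 0.3, 5.0]
width: 52.8
gripper_force: 64.6
```

Request:
{"fn": "move_arm", "kwargs": {"targets": "-1 0 0 0.1 0 0 0; -1 0 0 0 0 0 0"}}

```text
clock: 17.67
eef_pos: [558.3, 117.1, 141.4]
tool_rot: [2.724, 0.328, 1.848]
force: [-12.0, 1.1, 16.1]
width: 52.6
gripper_force: 65.7
```

```bash
python3 - <<'E'
from prof import *
stat();print(read_state()["torque"])
E
```

```text
t 17.67 tcp_seat [-1.9  2.1 66.2] toolz_seat [ 0.001  0.001 -1.   ] yaw 130.0 F_seat [-2.  -3.1 19.7] w 52.6 q [-0.62  0.59  0.18  2.23  1.7   0.28 -1.79]
[-0.20081654  0.82985828 -0.26059107]
```

Request:
{"fn": "move_arm", "kwargs": {"targets": "-1 0 0 -0.15 0 0 0; 1 0 0 0 0 0 0; 1 0 0 0 0 0 0; 1 0 0 0 0 0 0; 1 0 0 0 0 0 0"}}

```text
clock: 18.08
eef_pos: [558.6, 116.9, 141.4]
tool_rot: [2.725, 0.328, 1.847]
force: [-0.4, 0.1, -0.4]
width: 85.5
gripper_force: 0.0
```

Request:
{"fn": "move_arm", "kwargs": {"targets": "1 0 0 -1.5 0 0 0; 1 0 0 -3 0 0 0; 1 0 0 -4 0 0 0; 1 0 0 -4 0 0 0; 1 0 0 -2 0 0 0"}}

```text
clock: 18.5
eef_pos: [497.1, 140.6, 257.5]
tool_rot: [2.721, 0.329, 1.846]
force: [1.0, 0.9, 0.5]
width: 85.6
gripper_force: 0.0
```

Request:
{"fn": "move_arm", "kwargs": {"targets": "1 2 0 -3 0 0 0; 1 2 0 -3 0 0 0; 1 2 0 -2 0 0 0; 1 0 0 0 0 0 0; 1 0 0 0 0 0 0"}}

```text
clock: 18.92
eef_pos: [444.9, 209.6, 305.4]
tool_rot: [2.72, 0.33, 1.848]
force: [0.5, -0.3, -0.1]
width: 85.7
gripper_force: 0.0
```

```bash
python3 - <<'E'
from prof import *
stat();T=Tseat(np.load("p.npy"));b=cam("side");cv2.imwrite("pics/raw_sf.png",b["color"][:,:,::-1])
a=cam("top");cv2.imwrite("pics/raw_tf.png",a["color"][:,:,::-1])
# profile along seat axis on the surface facing side camera: reel drum r23 / collar r27, and across the collar top
def line(d,P,of):
    uv=(proj(d,P)+of).astype(np.float32);return cv2.remap(d["color"],uv[:,0].copy().reshape(1,-1),uv[:,1].copy().reshape(1,-1),cv2.INTER_LINEAR)[0].astype(int)
z=np.arange(-4,112,2)
for x,y,r in((0,23,23),(0,27,27)):
    print(r," ".join("%d:%d/%d"%(k,c[0],c[1]) for k,c in zip(z,line(b,tf(T,[[x,y,k] for k in z]),(0,1.7)))))
g=np.arange(-40,41,2)
for n,d,of in(("side",b,(0,1.7)),("top",a,(0,0))):
  for ax in (0,1):
    print(n,"xy"[ax]," ".join("%d:%d/%d"%(k,c[0],c[1]) for k,c in zip(g,line(d,tf(T,[[k*(ax==0),k*(ax==1),93] for k in g]),of))))
E
```

```text
t 18.92 tcp_seat [-39.8  49.8 277.4] toolz_seat [ 0.005  0.002 -1.   ] yaw 130.1 F_seat [ 0.4 -0.1 -0.4] w 85.7 q [-0.82  0.22 -0.03  2.15  0.8   0.73 -1.09]
23 -4:115/113 -2:117/115 0:115/112 2:142/140 4:187/184 6:208/205 8:213/210 10:216/212 12:217/214 14:216/213 16:208/205 18:176/174 20:139/137 22:130/128 24:129/127 26:131/128 28:134/131 30:133/131 32:133/130 34:132/130 36:131/130 38:133/131 40:134/132 42:137/135 44:138/136 46:138/135 48:138/135 50:136/133 52:129/126 54:124/121 56:124/122 58:126/125 60:125/123 62:122/120 64:125/123 66:128/124 68:128/124 70:126/123 72:128/125 74:130/127 76:131/128 78:133/129 80:130/126 82:129/126 84:131/128 86:133/129 88:128/124 90:126/122 92:166/163 94:204/200 96:207/204 98:206/202 100:206/203 102:212/210 104:209/207 106:159/157 108:121/120 110:113/111
27 -4:132/129 -2:124/121 0:113/111 2:117/115 4:113/111 6:152/149 8:196/193 10:210/207 12:214/210 14:217/213 16:217/214 18:215/212 20:204/201 22:165/164 24:134/133 26:130/127 28:130/128 30:132/129 32:134/131 34:133/130 36:133/130 38:131/130 40:132/131 42:134/131 44:135/134 46:138/136 48:139/136 50:13
[... 1496 characters left out ...]
:152/151 0:122/121 2:101/101 4:99/99 6:107/107 8:137/136 10:171/170 12:186/185 14:190/188 16:191/189 18:191/189 20:192/190 22:193/192 24:195/194 26:194/192 28:186/184 30:180/178 32:179/178 34:179/178 36:179/178 38:181/179 40:183/181
top y -40:180/189 -38:188/199 -36:189/199 -34:189/199 -32:179/189 -30:148/157 -28:133/138 -26:164/163 -24:187/185 -22:191/189 -20:191/189 -18:190/188 -16:191/188 -14:190/189 -12:189/187 -10:174/173 -8:141/141 -6:120/118 -4:115/114 -2:112/112 0:122/121 2:119/118 4:109/108 6:124/123 8:160/158 10:184/183 12:191/190 14:192/191 16:191/190 18:191/190 20:192/190 22:192/190 24:184/183 26:157/157 28:121/125 30:102/109 32:100/107 34:112/120 36:148/158 38:180/191 40:192/203
```

The collar's top face lies on the axis at seat z≈93 in both cameras: −27.5 to 27 mm in y from the top view, and a 54 mm span in the side view. That is flush on the reel, with the gripper clear, so I hand it in.

```bash
python3 -c "
from cell import order
print(order.finish_job())"
```

```text
the job is handed in; nothing more can be done
None
```

The job is handed in, with no verdict reported: by force contact and camera check, the reel is flush on the drive plate over its lugs, the collar is flush on top and released, and the arm is clear (about 19 s of the 64 s used).

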